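# Check a board's moisture on the drying stand

## Robot

A 6-joint arm with a two-finger parallel gripper is mounted at the origin on the work surface; the furniture and walls round the work are solid. World frame = base frame: x ahead of the robot, y to its left, z up, the work surface at z = 0. Lengths are in mm, angles in rad, forces in N, time in s.
With the tool pointing down it reaches from about 275 to 750 mm from the base axis. Payload 10.2 kg.
Tool frame: the origin (TCP) lies midway between the tips of the shut fingers; the grasp point (between the pads) lies grasp_offset behind it (grasp_offset is the distance from the TCP to the grasp point, in mm); x points along the fingers, z is the direction in which the jaws open and shut, and the axes are right-handed (so a half turn about x gives the same grasp; the last joint's range is limited). The gripper opens to 85 mm and grips with 20 to 120 N. Pads are 22 mm wide; open, the fingers measure 114 mm over their backs; the gripper's body (76 mm by 85 mm) begins 54 mm behind the grasp point. The pads swing forward as they close: fully open they stand 13 mm farther back than shut.
Start: joints at [-1.417, 0.313, 1.498, -0, 1.331, -0.223], TCP at [193.16, -488.181, 231.294] pointing down, gripper open.
Joint ranges: [-2.94, 2.94], [-0.97, 2.17], [0.19, 2.56], [-1.23, 4.37], [0.02, 3.11], [-2.88, 2.88]. Speed limits (rad/s): [2.39, 2.39, 3.01, 3.14, 3.14, 3.14].

## Interface

Orientations are given as a unit quaternion [w, x, y, z].
In Python, from rig import sense, capture, calibration, finish_job, grasp_offset gives the robot as it stands.
- The arm moves only by the shell command python3 -m jog 'ROWS' [FORCE]. ROWS is JSON, a list of rows, each an object with "linear": the shift along the tool's x, y, z scaled (see below), a list of three; "rotation": the turn, a rotation vector about the tool's x, y, z scaled (see below), a list of three; "grip": the finger opening in mm, from 0 to 85.4. A call has 1 to 20 rows; each row is the pose to reach, as a shift and turn from the pose measured when the call began, along the tool's axes at that moment; what a row does not reach only later rows make up. The controller multiplies each number of a shift by 0.3 m and each number of a turn by 0.5 rad. A row lasts 1/12 s, in which the tool goes at most 41.7 mm and 7.16 degrees, less where a joint would pass 70% of its speed; a pose out of reach is approached as far as the arm can. A call with a number of a shift or a turn outside -1 to 1 is refused whole. A call with a gripper value outside its range is refused whole. The fingers move at their own pace and stop on an object; FORCE is the grip in N (left out, the last holds). Time passes only in rows, so rows that repeat a pose let the fingers close. It gives the time, the measured TCP pose, the force and the opening at its end, in the units of the state.
- sense(): the state, without advancing time (a new reading comes with each control period).
- capture(name): name is "scene" or "top" or "wrist"; returns (picture, depth): 420x560x3 uint8, red, green, blue; 420x560 float32, mm along the optical axis (not along the pixel's ray), 0 where there is no reading.
- calibration(name): a dict with "intrinsics" (3x3 intrinsics, pixels), "world_from_camera" (4x4, takes a point from camera to world coordinates). Camera axes: x right, y up, looking along -z (the intrinsics and any distortion apply to the point x, -y, -z); pixel columns grow to the right and rows downward; lengths in mm; the calibration is good to about 2 mm. A picture is of the moment at which its call begins: read the wrist's pose just before it. calibration takes no time and is no camera call; for the wrist camera it gives the pose at the moment of the call.
- finish_job(): hands the job in, once; it reports no verdict.
The state is a dict: "time_s": time; "joints": joint angles; "dq": joint speeds; "tau": joint torques, N m; "eef_pos": TCP position; "ee_rot": TCP orientation; "force": force on the tool from outside, world axes, zero at the start; "wrist_torque": the same for the moment, N m; "grip_width": opening from 0.0 (shut) to 1.0 (fully open).
Only numpy, scipy, OpenCV 4.12 (cv2) and the standard library are available. Lean on these libraries where they do the work, as an engineer would, in place of code of your own. Each camera call takes 0.05 s, during which the arm holds its last target.

## Task

Check how dry the wide board on the adjustable drying stand is. Take the moisture meter by its grip, lay it lengthwise on the middle of that board's upper face at whatever slope the stand is set to, press it flat until both of its sprung electrodes are well in, without leaning on it hard, and keep it still there for two seconds. Then stand the meter on its charging base, set down rather than dropped and centred so that no edge of it hangs over, and let go; leave the sanding block and the blue pliers where they are.

Things in the scene. Friction and masses are not known exactly. Their poses are not given: they have to be found in the camera images.
- meter: Moisture meter, loose, 0.24 kg, standing on its electrodes, beyond the toggle-clamp jig. Grey housing 104 (x) x 50 (y) mm, z = 6 to 27 mm; black grip on top, display at the +x end. Below it stick out two sprung electrodes, flat steel plates. Origin: centre of the underside, level with the electrodes when they are out; x along the meter, z up through the grip. Either end may lead, on board and base.
- foot_front (a joint): How far the front electrode (34 x 36 mm plate centred at x = +24 mm under the meter) is pushed into the housing, m: 0 out, 0.006 fully in, level with the housing's underside, which then bears too. Its spring takes 2 N to start it and 5 N to push it fully in; it reads while in by more than 0.003. The meter's own weight does not move it.
- foot_back (a joint): The same for the back electrode, centred at x = -24 mm. Held flat on a face both are in equally; if one is in further, that end is tipped towards the face.
- meter_grip (a point): In the middle of the meter's upright black grip, 18 mm below its top: x = -6, z = 62 mm from meter. The grip is 56 (x) x 30 (y) mm and rises from z = 27 to 80 mm. Axes as meter.
- meter_front (a point): On the meter's centre line at the display end of the housing, near its underside (x = +52, z = 5 mm from meter). Axes as meter.
- meter_back (a point): On the meter's centre line at the other end of the housing, near its underside (x = -52, z = 5 mm). Axes as meter.
- drying_stand: Wooden drying stand, fixed, 238 mm wide (y), 215 mm deep (x). A slatted slope is hinged across its front and rises towards +x, held firm by a steel quadrant stay with a knob at +y. It is set anew each time, 23 to 38 degrees from level; its angle is not given: judge it by eye or feel it out. Hinge axis: along y at x = -100, z = 40 mm. Origin: on the bench under its middle.
- board_foot (a point): On the hinge axis, under the wide board's centre line (y = -35 mm in drying_stand, whose axes it has). The wide dark board, 65 mm wide, 230 long, 28 thick, runs up the slope from here, lower end at a ledge 14 mm above the slats; its upper face lies 45 mm off the hinge axis, square to the slope, its middle 116 mm up. A 42 mm batten, 20 thick, lies 80 mm beside it (+y).
- charging_base: Charging base for the meter, fixed: flat black plate 120 (x) x 66 (y) x 12 (z) mm with a rubber top and two small brass contacts. Origin: centre of its underside; the top is at z = 12 mm, x along the plate. On the bench to the left of the toggle-clamp jig.
- sanding_block: Brown sanding block 63 x 114 x 31 mm on the bench, a bystander.
- pliers_blue: Pliers with blue handles, 61 x 146 x 14 mm, lying flat to the right of the stand, a bystander.

How it is judged:
By the outcome, as a careful person would: the job done as asked, in the order asked, and still so for the second after the job is handed in, with the robot touching nothing.
It also fails if it takes over 67 s, if anything falls off the work surface, if the arm or the gripper's body presses on something with over 40 N, if the wrist force passes 120 N, or if a joint passes its speed limit or range.

## Working session

There is one attempt and no reset: what is moved stays moved. The work goes in short steps, Python scripts to look and compute and a shell command to move; the robot and the scene stay as the last step left them, time stands still between calls to the robot, and variables do not carry over. Pictures are saved under pics/ and viewed, and the job is handed in when it is done.

```bash
ls; mkdir -p pics
python3 - <<'E'
from rig import sense, capture, calibration, grasp_offset
import cv2, numpy as np
print(sense(), grasp_offset)
for n in ("scene","top","wrist"):
    c=calibration(n); p,d=capture(n); np.savez(f"pics/{n}0.npz",p=p,d=d,K=c["intrinsics"],T=c["world_from_camera"])
    cv2.imwrite(f"pics/{n}0.png",p[:,:,::-1]); print(n,c)
E
```

```text
pics
{'time_s': 0.0, 'joints': array([-1.41738746e+00,  3.13414633e-01,  1.49845620e+00, -7.53162214e-06,
        1.33103069e+00, -2.23403462e-01]), 'dq': array([-0.00150932, -0.00103614,  0.00168293,  0.0007733 ,  0.00071361,
        0.00135307]), 'tau': array([ 2.61893001e-04, -4.12275553e+01, -2.59733301e+01, -1.75543041e-04,
        4.24821832e-03,  5.07263735e-05]), 'eef_pos': array([ 193.12050642, -487.89609952,  230.74598837]), 'ee_rot': array([ 0.58448152,  0.39784134,  0.58511644, -0.39716794]), 'force': array([-0.13703112,  0.19721334,  0.6300666 ]), 'wrist_torque': array([-0.01216878,  0.02630189,  0.0246849 ]), 'grip_width': 0.9971336885936496} 18.700000000000003
scene {'intrinsics': array([[422.40962847,   0.        , 280.32728569],
       [  0.        , 422.40962847, 213.68999794],
       [  0.        ,   0.        ,   1.        ]]), 'world_from_camera': array([[-8.19350494e-01,  3.11495816e-01, -4.81284869e-01,
        -9.06391314e+01],
       [-5.73251806e-01, -4.35104387e-01,  6.94310118e-01,
         7.88137529e+02],
       [ 6.86553848e-03,  8.44780758e-01,  5.3506
[... 498 characters left out ...]
.37722822e-03,  2.05149962e-01,  9.78715780e-01,
         1.56308778e+03],
       [ 0.00000000e+00,  0.00000000e+00,  0.00000000e+00,
         1.00000000e+00]])}
wrist {'intrinsics': array([[355.67390957,   0.        , 279.17487979],
       [  0.        , 355.67390957, 216.26274966],
       [  0.        ,   0.        ,   1.        ]]), 'world_from_camera': array([[ 3.68431159e-01,  8.89811514e-01,  2.69247006e-01,
         2.61344396e+02],
       [-9.29653322e-01,  3.53195903e-01,  1.04868279e-01,
        -4.60264953e+02],
       [-1.78393736e-03, -2.88943114e-01,  9.57344606e-01,
         3.74292821e+02],
       [ 0.00000000e+00,  0.00000000e+00,  0.00000000e+00,
         1.00000000e+00]])}
```

View pics/scene0.png

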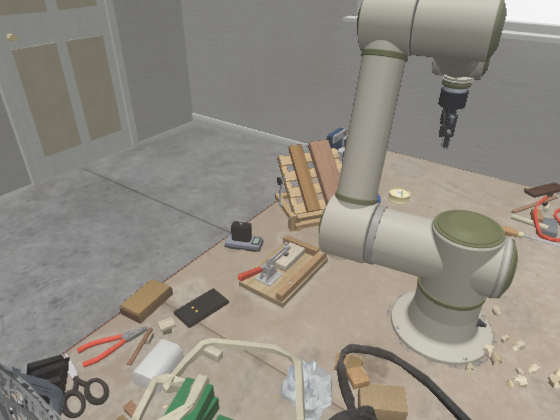

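View pics/top0.png

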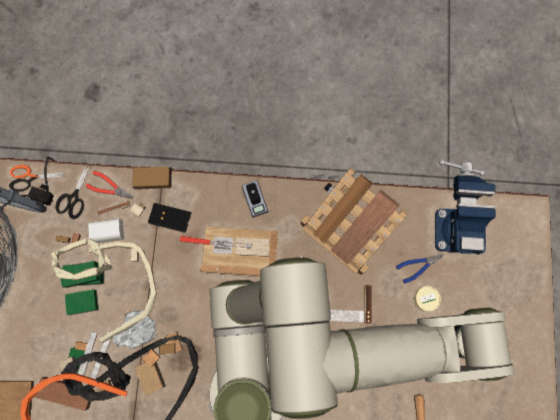

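View pics/wrist0.png

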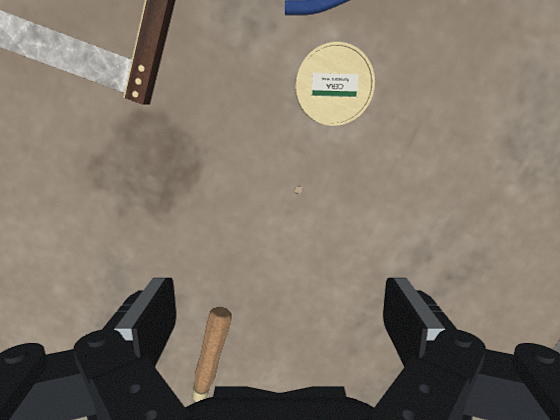

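```bash
cat > h.py <<'E'
import numpy as np, cv2
def load(n):
    z=np.load(f"pics/{n}.npz"); return z["p"],z["d"],z["K"],z["T"]
def cloud(d,K,T):
    v,u=np.mgrid[:d.shape[0],:d.shape[1]]
    X=(u-K[0,2])/K[0,0]*d; Y=-(v-K[1,2])/K[1,1]*d
    P=np.stack([X,Y,-d],-1)@T[:3,:3].T+T[:3,3]
    P[d==0]=np.nan
    return P
def ray(u,v,K,T,z):
    r=T[:3,:3]@np.array([(u-K[0,2])/K[0,0],-(v-K[1,2])/K[1,1],-1]); o=T[:3,3]
    return o+r*(z-o[2])/r[2]
E
python3 - <<'E'
from h import *
for n in ("scene0","top0"):
    p,d,K,T=load(n); P=cloud(d,K,T)
    np.set_printoptions(precision=1,suppress=True)
    if n=="top0":
        pts=dict(board=[(350,235),(370,215),(385,205),(360,240)],batten=[(330,215),(345,195)],meter=[(256,198),(250,185),(262,212)],base=[(170,217),(160,212)],sand=[(152,177)],bench=[(290,230),(230,180)])
        crop=p[150:280,130:450]
    else:
        pts=dict(board=[(325,160),(335,180)],meter=[(243,229),(252,243)],base=[(202,307)],bench=[(230,270)])
        crop=p[130:330,160:380]
    for k,l in pts.items():
        for u,v in l: print(n,k,u,v,P[v,u])
    cv2.imwrite(f"pics/{n}c.png",cv2.resize(crop,None,fx=2.5 if n=="top0" else 3,fy=2.5 if n=="top0" else 3,interpolation=cv2.INTER_CUBIC)[:,:,::-1])
E
```

```text
scene0 board 325 160 [ 494.1 -303.   171.1]
scene0 board 335 180 [ 439.6 -276.4  127.4]
scene0 meter 243 229 [554.6  41.2  72.4]
scene0 meter 252 243 [530.5  33.   29. ]
scene0 base 202 307 [481.2 289.8  13.6]
scene0 bench 230 270 [526.4 135.9   1.4]
top0 board 350 235 [ 455.8 -254.6  110.2]
top0 board 370 215 [ 503.9 -298.7  174.4]
top0 board 385 205 [ 526.9 -332.3  207.6]
top0 board 360 240 [ 441.1 -281.2  125.5]
top0 batten 330 215 [ 507.8 -194.7  117.5]
top0 batten 345 195 [ 557.4 -229.3  164.5]
top0 meter 256 198 [551.1  20.8  79.3]
top0 meter 250 185 [589.3  41.7  77.8]
top0 meter 262 212 [522.    2.9  22.8]
top0 base 170 217 [489.9 281.6   7.2]
top0 base 160 212 [503.2 313.7   7.3]
top0 sand 152 177 [605.  344.6  31.8]
top0 bench 290 230 [476.8 -85.3   0.1]
top0 bench 230 180 [620.4 110.9   0.9]
```

View pics/top0c.png

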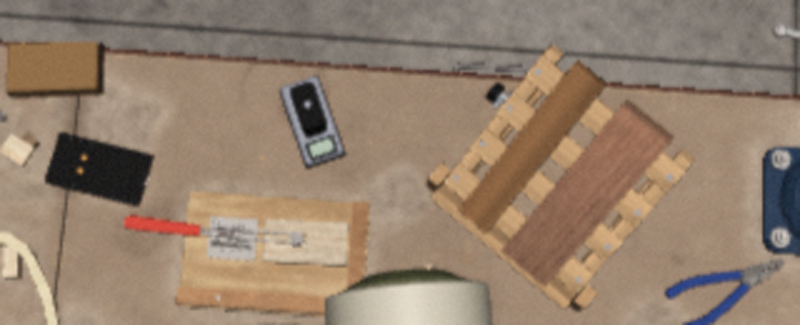

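View pics/scene0c.png

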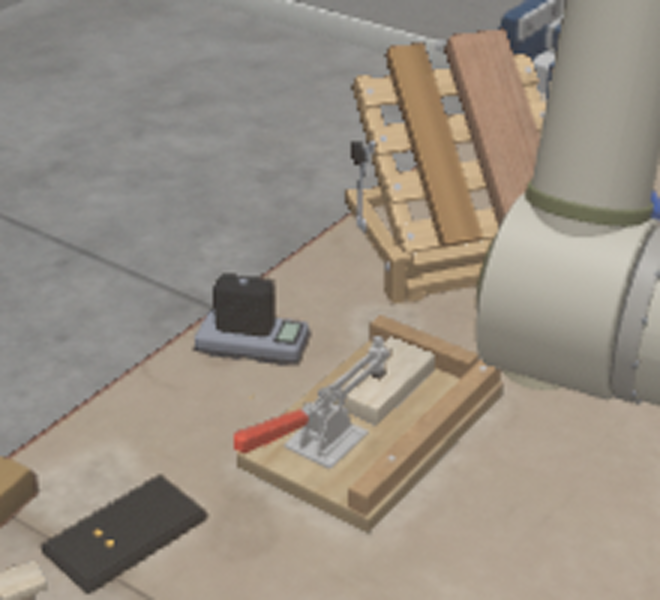

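Run:
```python
from h import *
np.set_printoptions(precision=2,suppress=True)
def fit(Q):
    c=np.median(Q,0)
    for _ in range(4):
        c=Q.mean(0); n=np.linalg.svd(Q-c)[2][2]; n*=np.sign(n[2]); r=(Q-c)@n; k=abs(r)<2.5*r.std(); Q=Q[k]
    return c,n,r.std(),len(Q)
# board polygon in the top image (from the crop: /2.5 + (130,150))
p,d,K,T=load("top0"); P=cloud(d,K,T)
quad=np.array([[625,100],[673,137],[548,285],[503,250]])/2.5+[130,150]
def inside(quad,shape,s=.85):
    c=quad.mean(0); m=np.zeros(shape,np.uint8); cv2.fillPoly(m,[np.round((quad-c)*s+c).astype(int)],1); return m>0
m=inside(quad,d.shape)&(d>0); c,n,s,N=fit(P[m]); print("board top",c,n,s,N,"slope",np.degrees(np.arccos(n[2])),"yaw",np.degrees(np.arctan2(-n[1],-n[0])))
quad2=np.array([[577,62],[607,85],[490,233],[462,208]])/2.5+[130,150]
m=inside(quad2,d.shape)&(d>0); c2,n2,s,N=fit(P[m]); print("batten top",c2,n2,s,N,"slope",np.degrees(np.arccos(n2[2])),"yaw",np.degrees(np.arctan2(-n2[1],-n2[0])))
# corners by ray-plane
o=T[:3,3]
for q,(cc,nn) in ((quad,(c,n)),(quad2,(c2,n2))):
    C=[]
    for u,v in q:
        r=T[:3,:3]@np.array([(u-K[0,2])/K[0,0],-(v-K[1,2])/K[1,1],-1]); C.append(o+r*((cc-o)@nn)/(r@nn))
    C=np.array(C); print(C, "mid",C.mean(0), "sides",np.linalg.norm(np.roll(C,-1,0)-C,axis=1)); a=C[0]+C[1]-C[2]-C[3]; print("yaw",np.degrees(np.arctan2(a[1],a[0])),"slope",np.degrees(np.arctan2(a[2],np.hypot(a[0],a[1]))))
p2,d2,K2,T2=load("scene0"); P2=cloud(d2,K2,T2)
q=np.array([[452,40],[500,33],[540,110],[530,185],[503,200]])/3+[160,130]
m=inside(q,d2.shape)&(d2>0); cc,nn,s,N=fit(P2[m]); print("board scene",cc,nn,s,N,"slope",np.degrees(np.arccos(nn[2])),"yaw",np.degrees(np.arctan2(-nn[1],-nn[0])))
q=np.array([[388,48],[418,42],[482,240],[440,245]])/3+[160,130]
m=inside(q,d2.shape)&(d2>0); cc,nn,s,N=fit(P2[m]); print("batten scene",cc,nn,s,N,"slope",np.degrees(np.arccos(nn[2])),"yaw",np.degrees(np.arctan2(-nn[1],-nn[0])))
# base
for nme,(pp,dd,KK,TT) in (("top",(p,d,K,T)),("scene",(p2,d2,K2,T2))):
    g=pp.max(2)<60
    roi=np.zeros(g.shape,bool)
    if nme=="top": roi[200:235,140:200]=1
    else: roi[285:330,168:235]=1
    cnt,_=cv2.findContours((g&roi).astype(np.uint8),cv2.RETR_EXTERNAL,cv2.CHAIN_APPROX_NONE); k=max(cnt,key=cv2.contourArea)
    W=np.array([ray(u,v,KK,TT,12)[:2] for u,v in k[:,0]],np.float32); print(nme,"base",cv2.minAreaRect(W))
# grip top
roi=np.zeros(d.shape,bool); roi[175:225,235:275]=1
g=(p.max(2)<70)&roi
cnt,_=cv2.findContours(g.astype(np.uint8),cv2.RETR_EXTERNAL,cv2.CHAIN_APPROX_NONE); k=max(cnt,key=cv2.contourArea)
print("grip",cv2.minAreaRect(np.array([ray(u,v,K,T,80)[:2] for u,v in k[:,0]],np.float32)))
bench=np.array([ [ (u,v) ] for u,v in k[:,0]])
hq=np.array([[280,90],[318,76],[344,155],[307,167]])/2.5+[130,150]
W=np.array([ray(u,v,K,T,27) for u,v in hq]); print("housing",W,W.mean(0),np.linalg.norm(np.roll(W,-1,0)-W,axis=1)); a=W[2]+W[3]-W[0]-W[1]; print("yaw +x(display)",np.degrees(np.arctan2(a[1],a[0])))
```

```text
board top [ 473.03 -289.47  152.13] [-0.49  0.36  0.79] 2.6894936647512866 1336 slope 37.67896913749934 yaw -36.155714411322485
batten top [ 522.85 -228.91  145.19] [-0.48  0.38  0.79] 2.728332715960602 826 slope 37.75191353170932 yaw -38.45594986297284
[[ 563.84 -315.4   220.57]
 [ 526.98 -367.21  221.19]
 [ 377.24 -259.81   78.88]
 [ 413.93 -206.64   77.54]] mid [ 470.5  -287.26  149.55] sides [ 63.59 232.83  64.61 234.  ]
yaw -35.80615336000121 slope 37.67845328349371
[[ 604.66 -264.04  211.71]
 [ 580.97 -296.93  213.19]
 [ 433.27 -191.09   72.65]
 [ 460.18 -157.15   72.63]] mid [ 519.77 -227.3   142.55] sides [ 40.57 229.72  43.32 227.25]
yaw -36.057579348488396 slope 37.72760950658792
board scene [ 480.13 -292.14  157.76] [-0.49  0.36  0.79] 2.249969272216731 678 slope 37.53542009964543 yaw -36.054235212807065
batten scene [ 514.39 -214.74  133.4 ] [-0.49  0.37  0.79] 2.152646315559285 636 slope 37.69738647292545 yaw -37.486740722818794
top base ((488.5255432128906, 283.075927734375), (116.84569549560547, 64.46184539794922), 79.83000946044922)Traceback (most recent call last):
  File "<stdin>", line 34, in <module>
ValueError: max() iterable argument is empty
```

Run:
```python
from h import *
np.set_printoptions(precision=1,suppress=True)
p,d,K,T=load("top0");p2,d2,K2,T2=load("scene0")
def rect(pp,KK,TT,roi,thr,z):
    g=np.zeros(pp.shape[:2],np.uint8); a,b,c,e=roi; g[a:b,c:e]=(pp[a:b,c:e].max(2)<thr)
    cnt,_=cv2.findContours(g,cv2.RETR_EXTERNAL,cv2.CHAIN_APPROX_NONE); k=max(cnt,key=cv2.contourArea)
    return cv2.minAreaRect(np.array([ray(u,v,KK,TT,z)[:2] for u,v in k[:,0]],np.float32))
print("base top",rect(p,K,T,(198,238,140,200),60,12)); print(p2[300:303,200])
for t in (70,85,100): print("base scene",t,rect(p2,K2,T2,(282,332,170,235),t,12))
for t in (50,60,70): print("grip top",rect(p,K,T,(175,225,235,275),t,80))
hq=np.array([[280,90],[318,76],[344,155],[307,167]])/2.5+[130,150]
W=np.array([ray(u,v,K,T,27) for u,v in hq]); print("housing",W.mean(0),np.linalg.norm(np.roll(W,-1,0)-W,axis=1)); a=W[2]+W[3]-W[0]-W[1]; print("yaw +x(display)",np.degrees(np.arctan2(a[1],a[0])))
# scene: grip top corners
gq=np.array([[216,277],[232,272],[275,282],[262,287]])/3+[160,130]
W=np.array([ray(u,v,K2,T2,80) for u,v in gq]); print("grip scene",W,W.mean(0))
hq=np.array([[197,343],[208,318],[310,325],[300,352]])/3+[160,130]
W=np.array([ray(u,v,K2,T2,27) for u,v in hq]); print("housing scene",W,W.mean(0))
```

```text
base top ((488.5255432128906, 283.075927734375), (116.84569549560547, 64.46184539794922), 79.83000946044922)
[[73 69 65]
 [72 70 66]
 [74 71 66]]
base scene 70 ((464.5778503417969, 305.16156005859375), (127.52703857421875, 55.29779052734375), 52.825889587402344)
base scene 85 ((483.93341064453125, 289.2769775390625), (117.85194396972656, 68.01616668701172), 79.45756530761719)
base scene 100 ((484.3281555175781, 289.14080810546875), (119.78988647460938, 69.14896392822266), 79.85267639160156)
grip top ((564.0446166992188, 30.260913848876953), (60.048709869384766, 25.982715606689453), 22.457454681396484)
grip top ((564.3394775390625, 30.81092071533203), (61.10770034790039, 26.923362731933594), 22.651926040649414)
grip top ((564.06201171875, 30.263694763183594), (62.08724594116211, 27.828529357910156), 22.450708389282227)
housing [560.6  27.4  27. ] [ 49.3 103.5  46.8 101.3]
yaw +x(display) -157.12993107590785
grip scene [[594.1  41.8  80. ]
 [587.3  26.3  80. ]
 [543.2  15.9  80. ]
 [547.9  29.7  80. ]] [568.1  28.4  80. ]
housing scene [[589.3  79.5  27. ]
 [607.6  42.3  27. ]
 [519.5  -6.2  27. ]
 [501.   34.   27. ]] [554.4  37.4  27. ]
```

```bash
cat >> h.py <<'E'
from scipy.spatial.transform import Rotation as Ro
np.set_printoptions(precision=3,suppress=True)
def cur():
    from rig import sense
    s=sense(); q=s["ee_rot"]; return s,np.array(s["eef_pos"]),Ro.from_quat([q[1],q[2],q[3],q[0]])
def tool(xdir,zdir):
    x=np.array(xdir,float);x/=np.linalg.norm(x); z=np.array(zdir,float); z-=x*(x@z); z/=np.linalg.norm(z)
    return Ro.from_matrix(np.stack([x,np.cross(z,x),z],1))
def rel(pos,R,p0=None,R0=None):
    if p0 is None: _,p0,R0=cur()
    lin=R0.inv().apply(np.array(pos)-p0)/300; rv=(R0.inv()*R).as_rotvec()/0.5
    print("linear",lin.round(4),"rot",rv.round(4),"| dist mm",np.linalg.norm(lin)*300,"deg",np.degrees(np.linalg.norm(rv)*.5))
    return lin,rv
E
python3 - <<'E'
from h import *
s,p,R=cur(); print(R.as_matrix()); z=R.as_matrix()[:,2]; print("zyaw",np.degrees(np.arctan2(z[1],z[0])))
m=np.radians(-157.3); y=np.array([-np.sin(m),np.cos(m),0])
for sg in (1,-1):
    Rt=tool([0,0,-1],sg*y); rel([563,30,200],Rt)
E
```

```text
[[-0.     0.93   0.368]
 [ 0.001  0.368 -0.93 ]
 [-1.     0.    -0.001]]
zyaw -68.41135558387803
linear [ 0.104  1.782 -1.152] rot [-0.039 -0.002 -0.001] | dist mm 637.2157961610288 deg 1.1127932660136195
linear [ 0.104  1.782 -1.152] rot [ 6.244 -0.001  0.003] | dist mm 637.2157961610288 deg 178.88863746541412
```

```bash
python3 -m jog '[{"linear":[-0.05,0.9,-0.58],"rotation":[0,0,0],"grip":85},{"linear":[-0.05,0.9,-0.58],"rotation":[0,0,0],"grip":85},{"linear":[-0.05,0.9,-0.58],"rotation":[0,0,0],"grip":85},{"linear":[-0.05,0.9,-0.58],"rotation":[0,0,0],"grip":85},{"linear":[-0.05,0.9,-0.58],"rotation":[0,0,0],"grip":85},{"linear":[-0.05,0.9,-0.58],"rotation":[0,0,0],"grip":85},{"linear":[-0.05,0.9,-0.58],"rotation":[0,0,0],"grip":85},{"linear":[-0.05,0.9,-0.58],"rotation":[0,0,0],"grip":85},{"linear":[-0.05,0.9,-0.58],"rotation":[0,0,0],"grip":85}]'; python3 -c "
from h import *
m=np.radians(-157.3); y=np.array([-np.sin(m),np.cos(m),0])
print(cur()[0]['joints']);rel([550,25,230],tool([0,0,-1],y))"
```

```text
time_s: 0.9
eef_pos: [382.2, -223.1, 246.4]
ee_rot: [0.586, 0.397, 0.586, -0.395]
force: [-0.1, 0.0, -0.3]
grip_width: 0.996
[-0.795  0.117  1.702  0.002  1.323  0.393]
linear [ 0.057  0.827 -0.559] rot [-0.029 -0.002 -0.003] | dist mm 299.9267471370192 deg 0.8272472000263515
```

```bash
python3 -m jog '[{"linear":[0.05,0.83,-0.56],"rotation":[-0.03,0,0],"grip":85},{"linear":[0.05,0.83,-0.56],"rotation":[-0.03,0,0],"grip":85},{"linear":[0.05,0.83,-0.56],"rotation":[-0.03,0,0],"grip":85},{"linear":[0.05,0.83,-0.56],"rotation":[-0.03,0,0],"grip":85},{"linear":[0.05,0.83,-0.56],"rotation":[-0.03,0,0],"grip":85},{"linear":[0.05,0.83,-0.56],"rotation":[-0.03,0,0],"grip":85},{"linear":[0.05,0.83,-0.56],"rotation":[-0.03,0,0],"grip":85},{"linear":[0.05,0.83,-0.56],"rotation":[-0.03,0,0],"grip":85},{"linear":[0.05,0.83,-0.56],"rotation":[-0.03,0,0],"grip":85},{"linear":[0.05,0.83,-0.56],"rotation":[-0.03,0,0],"grip":85}]'
cat >> h.py <<'E'
def snap(n,name):
    from rig import capture, calibration
    c=calibration(n); p,d=capture(n); np.savez(f"pics/{name}.npz",p=p,d=d,K=c["intrinsics"],T=c["world_from_camera"]); cv2.imwrite(f"pics/{name}.png",p[:,:,::-1]); return p,d,c["intrinsics"],c["world_from_camera"]
E
python3 -c "
from h import *
print(cur()[0]['joints'],cur()[1]);snap('wrist','w1')"
```

```text
time_s: 1.73
eef_pos: [550.5, 25.5, 231.4]
ee_rot: [0.589, 0.392, 0.589, -0.391]
force: [0.0, -0.7, -0.8]
grip_width: 0.996
[-0.167  0.371  1.417  0.001  1.354  1.006] [550.512  25.459 231.428]
```

View pics/w1.png

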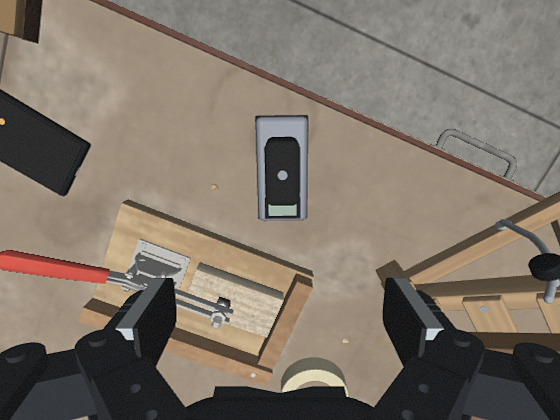

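The wrist view shows the meter upright in the picture, housing from (256,115) to (308,220), its grip around (282,172), display towards the robot; jig and base are at the left, the stand at the right.

Run:
```python
from h import *
p,d,K,T=load("w1"); P=cloud(d,K,T)
hsv=cv2.cvtColor(p,cv2.COLOR_RGB2HSV)
sub=np.zeros(d.shape,bool); sub[95:235,240:325]=1
# housing: top plane z=27
m=sub&(P[:,:,2]>18)&(P[:,:,2]<34); print("housing z",np.median(P[m][:,2]))
g=sub&(P[:,:,2]>60); print("grip top z",np.percentile(P[g][:,2],[50,90]),g.sum())
blue=sub&((p[:,:,2].astype(int)-p[:,:,0]>-3)&(p.max(2)>60)|(p.max(2)<50))
cnt,_=cv2.findContours(blue.astype(np.uint8),cv2.RETR_EXTERNAL,cv2.CHAIN_APPROX_NONE); k=max(cnt,key=cv2.contourArea); print(cv2.boundingRect(k))
for z in (27,20): 
    r=cv2.minAreaRect(np.array([ray(u,v,K,T,z)[:2] for u,v in k[:,0]],np.float32)); print("housing",z,r)
bk=(sub&(p.max(2)<45)).astype(np.uint8); cnt,_=cv2.findContours(bk,cv2.RETR_EXTERNAL,cv2.CHAIN_APPROX_NONE); k=max(cnt,key=cv2.contourArea); print(cv2.boundingRect(k))
print("grip",cv2.minAreaRect(np.array([ray(u,v,K,T,80)[:2] for u,v in k[:,0]],np.float32)), "screw",ray(282,175,K,T,80))
_,p0,R0=cur(); print("tool z yaw",np.degrees(np.arctan2(*R0.as_matrix()[[1,0],2])))
```

```text
housing z 27.703817564796054
grip top z [80.392 81.66 ] 2285
(256, 115, 52, 106)
housing 27 ((565.986083984375, 30.596542358398438), (103.42619323730469, 49.1566162109375), 23.504188537597656)
housing 20 ((564.9362182617188, 30.11502456665039), (105.50704956054688, 50.145591735839844), 23.504188537597656)
(265, 137, 35, 81)
grip ((567.5035400390625, 31.219348907470703), (67.86346435546875, 29.40903663635254), 22.855688095092773) screw [570.059  32.378  80.   ]
tool z yaw -67.28804124164596
```

```bash
python3 -c "
from h import *
y=[0.399,-0.917,0]
rel([570.8,32.7,43],tool([0,0,-1],y)); rel([570.8,32.7,110],tool([0,0,-1],y))"
```

```text
linear [0.629 0.073 0.003] rot [-0.028 -0.002 -0.001] | dist mm 190.01101826969833 deg 0.8061201542014994
linear [0.406 0.073 0.002] rot [-0.028 -0.002 -0.001] | dist mm 123.70283355948571 deg 0.8061201542014994
```

```bash
python3 -m jog '[{"linear":[0.1,0.07,0.003],"rotation":[-0.028,0,0],"grip":85},{"linear":[0.2,0.073,0.003],"rotation":[-0.028,0,0],"grip":85},{"linear":[0.3,0.073,0.003],"rotation":[-0.028,0,0],"grip":85},{"linear":[0.4,0.073,0.003],"rotation":[-0.028,0,0],"grip":85},{"linear":[0.48,0.073,0.003],"rotation":[-0.028,0,0],"grip":85},{"linear":[0.55,0.073,0.003],"rotation":[-0.028,0,0],"grip":85},{"linear":[0.6,0.073,0.003],"rotation":[-0.028,0,0],"grip":85},{"linear":[0.629,0.073,0.003],"rotation":[-0.028,0,0],"grip":85},{"linear":[0.629,0.073,0.003],"rotation":[-0.028,0,0],"grip":85}]' 60; python3 -c "
from h import *
print(cur()[0]['force'],cur()[1]);rel([570.8,32.7,43],tool([0,0,-1],[0.399,-0.917,0]));snap('wrist','w2')"
```

```text
time_s: 2.53
eef_pos: [569.8, 31.4, 41.8]
ee_rot: [0.59, 0.388, 0.592, -0.388]
force: [-0.8, 0.4, 0.0]
grip_width: 0.998
[-0.756  0.42   0.003] [569.834  31.437  41.797]
linear [-0.004  0.005 -0.003] rot [-0.004 -0.005  0.004] | dist mm 1.994092603128101 deg 0.20357570711748943
```

View pics/w2.png

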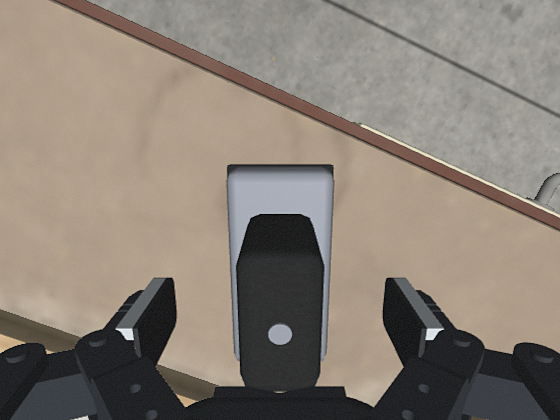

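The grip stands centred between the jaws (columns 237–323 against fingers at 175 and 385), square to them. Closing.

```bash
python3 -m jog '[{"linear":[0,0,0],"rotation":[0,0,0],"grip":40},{"linear":[0,0,0],"rotation":[0,0,0],"grip":30},{"linear":[0,0,0],"rotation":[0,0,0],"grip":15},{"linear":[0,0,0],"rotation":[0,0,0],"grip":15},{"linear":[0,0,0],"rotation":[0,0,0],"grip":15},{"linear":[0,0,0],"rotation":[0,0,0],"grip":15}]' 60; python3 -c "
from h import *
print(cur()[0]);snap('wrist','w3')"
```

```text
time_s: 3.08
eef_pos: [570.9, 31.6, 43.6]
ee_rot: [0.591, 0.388, 0.591, -0.388]
force: [-0.0, -0.9, 1.9]
grip_width: 0.341
{'time_s': 3.0833, 'joints': array([-0.15 ,  0.622,  1.557,  0.001,  0.963,  1.011]), 'dq': array([-0.001, -0.   , -0.   , -0.001, -0.002,  0.002]), 'tau': array([  0.08 , -48.5  , -20.36 ,   0.064,  -0.073,  -0.011]), 'eef_pos': array([570.874,  31.613,  43.576]), 'ee_rot': array([ 0.591,  0.388,  0.591, -0.388]), 'force': array([-0.004, -0.886,  1.887]), 'wrist_torque': array([-0.031,  0.039, -0.042]), 'grip_width': 0.3413907877779927}
```

View pics/w3.png

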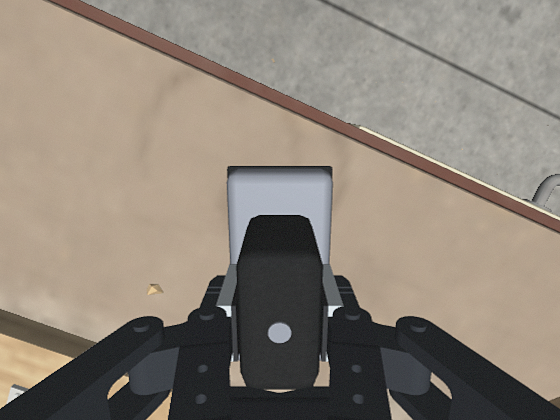

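Gripped (opening 29 mm, matching the 30 mm grip), nothing shifted. Now planning the transit to a stand-off over the board.

```bash
cat >> h.py <<'E'
def board(slope=37.6,yaw=-36.0):
    s,a=np.radians([slope,yaw]); u=np.array([np.cos(s)*np.cos(a),np.cos(s)*np.sin(a),np.sin(s)]); n=np.array([-np.sin(s)*np.cos(a),-np.sin(s)*np.sin(a),np.cos(s)])
    return u,n,tool(-n,np.cross(n,-u))
def step(pos,R,frac=None):
    "biggest part of the way to pos,R allowed in one call"
    _,p0,R0=cur(); lin=R0.inv().apply(np.array(pos)-p0)/300; rv=(R0.inv()*R).as_rotvec()/0.5
    f=min(1,1/np.abs(lin).max(),1/np.abs(rv).max()); print("full",lin,rv,"frac",f,"->",(lin*f).round(3),(rv*f).round(3))
E
python3 - <<'E'
from h import *
u,n,R=board(); M=np.array([472,-288,147]); print(u,n)
tgt=M+n*200; print(tgt)
step(tgt,R)
E
```

```text
[ 0.641 -0.466  0.61 ] [-0.494  0.359  0.792]
[ 373.276 -216.273  305.458]
full [-0.874 -0.932  0.495] [ 1.997 -0.682  1.191] frac 0.5008472064920574 -> [-0.438 -0.467  0.248] [ 1.    -0.342  0.596]
```

```bash
python3 -m jog '[{"linear":[-0.07,0,0],"rotation":[0,0,0],"grip":15},{"linear":[-0.18,0,0],"rotation":[0,0,0],"grip":15},{"linear":[-0.3,0,0],"rotation":[0,0,0],"grip":15},{"linear":[-0.4,0,0],"rotation":[0.1,-0.03,0.06],"grip":15},{"linear":[-0.5,-0.1,0.05],"rotation":[0.3,-0.1,0.18],"grip":15},{"linear":[-0.6,-0.2,0.1],"rotation":[0.5,-0.17,0.3],"grip":15},{"linear":[-0.65,-0.3,0.15],"rotation":[0.7,-0.24,0.42],"grip":15},{"linear":[-0.7,-0.4,0.2],"rotation":[0.9,-0.3,0.54],"grip":15},{"linear":[-0.7,-0.47,0.25],"rotation":[1,-0.34,0.6],"grip":15},{"linear":[-0.7,-0.47,0.25],"rotation":[1,-0.34,0.6],"grip":15}]'
python3 - <<'E'
from h import *
u,n,R=board(); M=np.array([472,-288,147]); 
s=cur()[0]; print(s['joints'],s['force'],s['wrist_torque'])
step(M+n*200,R)
E
```

```text
time_s: 3.97
eef_pos: [468.8, -95.6, 253.8]
ee_rot: [0.575, 0.572, 0.36, -0.462]
force: [-0.5, 0.4, -3.0]
grip_width: 0.345
[-0.466  0.01   1.837  0.042  0.954  1.188] [-0.525  0.443 -2.983] [ 0.129  0.314 -0.028]
full [-0.214 -0.211  0.45 ] [ 0.986 -0.337  0.589] frac 1 -> [-0.214 -0.211  0.45 ] [ 0.986 -0.337  0.589]
```

```bash
python3 -m jog '[{"linear":[-0.08,-0.05,0.1],"rotation":[0.2,-0.07,0.12],"grip":15},{"linear":[-0.15,-0.1,0.2],"rotation":[0.4,-0.14,0.24],"grip":15},{"linear":[-0.21,-0.15,0.3],"rotation":[0.6,-0.2,0.36],"grip":15},{"linear":[-0.214,-0.2,0.4],"rotation":[0.8,-0.27,0.47],"grip":15},{"linear":[-0.214,-0.211,0.45],"rotation":[0.986,-0.337,0.589],"grip":15},{"linear":[-0.214,-0.211,0.45],"rotation":[0.986,-0.337,0.589],"grip":15},{"linear":[-0.214,-0.211,0.45],"rotation":[0.986,-0.337,0.589],"grip":15}]'
python3 - <<'E'
from h import *
u,n,R=board(); M=np.array([472,-288,147]); 
s=cur()[0]; print(s['joints'],s['force'],s['wrist_torque'])
step(M+n*200,R); snap('wrist','w4'); snap('scene','s4')
E
```

```text
time_s: 4.55
eef_pos: [373.1, -216.0, 304.9]
ee_rot: [0.507, 0.7, 0.102, -0.493]
force: [0.7, -0.5, -2.2]
grip_width: 0.343
[-0.9   -0.305  2.063  0.24   0.762  1.177] [ 0.73  -0.509 -2.23 ] [ 0.317  0.378 -0.028]
full [-0.001  0.002  0.001] [ 0.002 -0.001  0.005] frac 1 -> [-0.001  0.002  0.001] [ 0.002 -0.001  0.005]
```

View pics/w4.png

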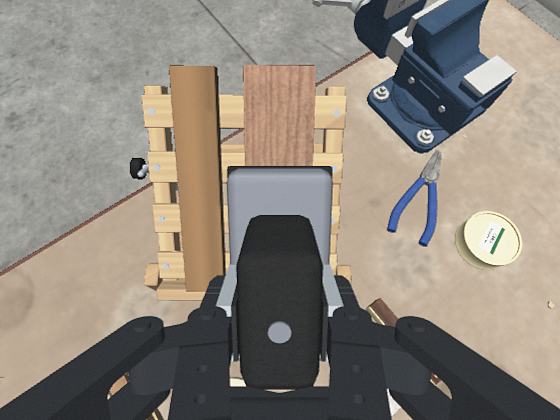

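View pics/s4.png

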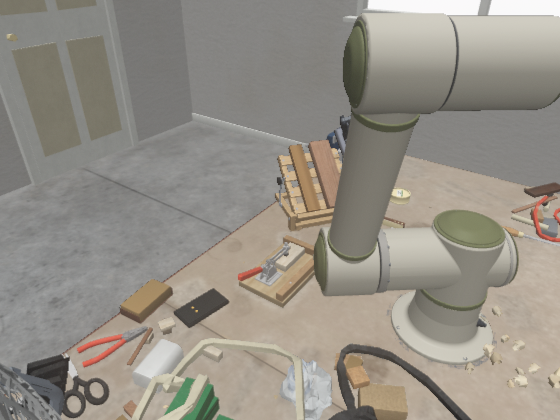

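The board's upper end shows at columns 244–315, row 66, sides running down to row ~165 behind the meter; batten at columns 170–218. It is nearly in line with the tool.

```bash
python3 - <<'E'
from h import *
p,d,K,T=load("w4"); P=cloud(d,K,T); _,p0,R0=cur()
def fit(Q):
    for _ in range(5):
        c=Q.mean(0); n=np.linalg.svd(Q-c)[2][2]; n*=np.sign(n[2]); r=(Q-c)@n; Q=Q[abs(r)<2.5*r.std()]
    return c,n,r.std(),len(Q)
for nm,(a,b,c,e) in dict(board=(75,160,252,307),batten=(75,280,178,208)).items():
    Q=P[a:b,c:e].reshape(-1,3); Q=Q[~np.isnan(Q[:,0])]; cc,n,s,N=fit(Q); print(nm,cc,n,round(s,2),N,"slope",np.degrees(np.arccos(n[2])),"yaw",np.degrees(np.arctan2(-n[1],-n[0])))
    if nm=="board": bc,bn=cc,n
# edges: saturation/hue gradient per row
lab=cv2.cvtColor(p,cv2.COLOR_RGB2LAB).astype(float)
for v in (72,85,115,140,160):
    print(v,[tuple(p[v,x]) for x in (236,240,243,246,249)],"|",[tuple(p[v,x]) for x in (309,312,315,318)])
print([tuple(p[v,280]) for v in (60,63,65,67,70)])
np.save("bp.npy",np.array([bc,bn]))
E
python3 -c "
import cv2;a=cv2.imread('pics/w4.png')[50:175,150:350];cv2.imwrite('pics/w4c.png',cv2.resize(a,None,fx=4,fy=4,interpolation=cv2.INTER_CUBIC))"
```

```text
board [ 512.199 -315.877  189.63 ] [-0.493  0.363  0.791] 0.71 4575 slope 37.708460101501124 yaw -36.36283033166503
batten [ 530.394 -224.469  148.94 ] [-0.49   0.364  0.792] 0.71 5667 slope 37.6324891189565 yaw -36.64796037761061
72 [(np.uint8(158), np.uint8(158), np.uint8(151)), (np.uint8(169), np.uint8(169), np.uint8(164)), (np.uint8(149), np.uint8(115), np.uint8(94)), (np.uint8(187), np.uint8(145), np.uint8(119)), (np.uint8(195), np.uint8(155), np.uint8(130))] | [(np.uint8(182), np.uint8(144), np.uint8(120)), (np.uint8(177), np.uint8(138), np.uint8(114)), (np.uint8(175), np.uint8(146), np.uint8(129)), (np.uint8(155), np.uint8(154), np.uint8(149))]
85 [(np.uint8(162), np.uint8(162), np.uint8(154)), (np.uint8(163), np.uint8(164), np.uint8(157)), (np.uint8(178), np.uint8(166), np.uint8(156)), (np.uint8(185), np.uint8(142), np.uint8(117)), (np.uint8(189), np.uint8(149), np.uint8(124))] | [(np.uint8(184), np.uint8(144), np.uint8(118)), (np.uint8(177), np.uint8(138), np.uint8(115)), (np.uint8(141), np.uint8(110), np.uint8(92)), (np.uint8(180), np.uint8(160), np.uint8(139))]
115 [(np.ui
[... 816 characters left out ...]
9), np.uint8(169), np.uint8(150))]
160 [(np.uint8(229), np.uint8(203), np.uint8(156)), (np.uint8(229), np.uint8(203), np.uint8(157)), (np.uint8(233), np.uint8(210), np.uint8(161)), (np.uint8(174), np.uint8(137), np.uint8(113)), (np.uint8(192), np.uint8(152), np.uint8(129))] | [(np.uint8(153), np.uint8(122), np.uint8(102)), (np.uint8(174), np.uint8(144), np.uint8(117)), (np.uint8(235), np.uint8(215), np.uint8(164)), (np.uint8(234), np.uint8(213), np.uint8(163))]
[(np.uint8(149), np.uint8(150), np.uint8(142)), (np.uint8(167), np.uint8(168), np.uint8(165)), (np.uint8(146), np.uint8(109), np.uint8(89)), (np.uint8(197), np.uint8(153), np.uint8(128)), (np.uint8(193), np.uint8(152), np.uint8(126))]
```

View pics/w4c.png

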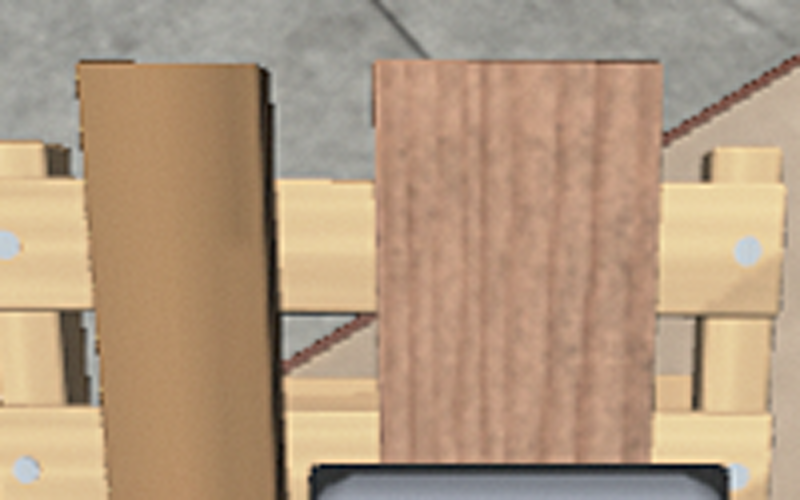

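Run:
```python
from h import *
p,d,K,T=load("w4"); _,p0,R0=cur(); bc,bn=np.load("bp.npy")
def rp(u,v,c,n):
    r=T[:3,:3]@np.array([(u-K[0,2])/K[0,0],-(v-K[1,2])/K[1,1],-1]); o=T[:3,3]; return o+r*((c-o)@n)/(r@n)
tl,tr,bl,br=[rp(u,v,bc,bn) for u,v in ((244.2,65.5),(315,65.5),(245.2,160),(313,160))]
print(tl,tr,bl,br,"width",np.linalg.norm(tr-tl),np.linalg.norm(br-bl))
a=(tl-bl)/np.linalg.norm(tl-bl)+(tr-br)/np.linalg.norm(tr-br); a/=np.linalg.norm(a)
print("upslope",a,"yaw",np.degrees(np.arctan2(a[1],a[0])),"slope",np.degrees(np.arcsin(a[2])), "across yaw",np.degrees(np.arctan2(*(tr-tl)[[1,0]]))+90)
top=(tl+tr)/2; mid=top-115*a
u,n,R=board()
mid2=(bl+br)/2; print("centre line via lower", mid2, "upper",top)
print("middle",mid, "foot->mid check z", 40+116*np.sin(np.radians(37.65))+45*np.cos(np.radians(37.65)))
# meter in the hand
Rm=R0.as_matrix(); x=Rm[:,0]
for uu,vv in ((228.5,168),(331.5,168),(280,168)):
    q=rp(uu,vv,p0+x*(43.6-27),-x); print("housing back edge in tool",R0.inv().apply(q-p0))
P=cloud(d,K,T); Q=P[180:208,235:325].reshape(-1,3); Q=Q[~np.isnan(Q[:,0])]; t=R0.inv().apply(Q-p0); print("housing top tool x",np.median(t[:,0]), "tilt",np.polyfit(t[:,1],t[:,0],1),np.polyfit(t[:,2],t[:,0],1))
```

```text
[ 558.702 -311.572  216.609] [ 521.867 -362.085  216.831] [ 506.186 -271.752  165.661] [ 468.214 -323.93   165.938] width 62.517839378898024 64.53279284079915
upslope [ 0.638 -0.468  0.612] yaw -36.29498871437716 slope 37.70844066634345 across yaw -36.10021269922794
centre line via lower [ 487.2   -297.841  165.8  ] upper [ 540.284 -336.829  216.72 ]
middle [ 466.956 -282.974  146.381] foot->mid check z 146.48607485120118
housing back edge in tool [ 16.6    47.333 -22.538]
housing back edge in tool [16.6   47.254 24.024]
housing back edge in tool [16.6   47.294  0.741]
housing top tool x 15.758205689127092 tilt [ 0.026 14.83 ] [-0.    15.773]
```

Run:
```python
from h import *
for nme in ("w3","w4"):
    p,d,K,T=load(nme); C=T[:3,:3]
    v,u_=np.mgrid[180:208,235:325]; 
    P=cloud(d,K,T)[180:208,235:325].reshape(-1,3); P=P[~np.isnan(P[:,0])]
    t=(P-T[:3,3])@C   # in camera frame
    A=np.c_[t[:,0],t[:,1],np.ones(len(t))]; print(nme,np.linalg.lstsq(A,t[:,2],rcond=None)[0], t.mean(0))
u,n,R=board(37.68,-36.2); M=np.array([467,-283,146.4])
for g in (15,0): print(g); step(M+5*u+(43.6+g)*n,R)
```

```text
w3 [   0.001    0.278 -166.333] [   0.144   10.435 -163.427]
w4 [  -0.       0.265 -166.144] [   0.132   10.422 -163.381]
15
full [ 0.458 -0.003 -0.   ] [ 0.011 -0.008  0.006] frac 1 -> [ 0.458 -0.003 -0.   ] [ 0.011 -0.008  0.006]
0
full [ 0.508 -0.003 -0.   ] [ 0.011 -0.008  0.006] frac 1 -> [ 0.508 -0.003 -0.   ] [ 0.011 -0.008  0.006]
```

```bash
python3 -m jog '[{"linear":[0.1,-0.003,0],"rotation":[0.01,-0.008,0.006],"grip":15},{"linear":[0.2,-0.003,0],"rotation":[0.01,-0.008,0.006],"grip":15},{"linear":[0.3,-0.003,0],"rotation":[0.01,-0.008,0.006],"grip":15},{"linear":[0.37,-0.003,0],"rotation":[0.01,-0.008,0.006],"grip":15},{"linear":[0.43,-0.003,0],"rotation":[0.01,-0.008,0.006],"grip":15},{"linear":[0.46,-0.003,0],"rotation":[0.01,-0.008,0.006],"grip":15},{"linear":[0.46,-0.003,0],"rotation":[0.01,-0.008,0.006],"grip":15},{"linear":[0.46,-0.003,0],"rotation":[0.01,-0.008,0.006],"grip":15}]'
python3 - <<'E'
from h import *
u,n,R=board(37.68,-36.2); M=np.array([467,-283,146.4])
s,p0,R0=cur(); print(s['force'],"Fn",s['force']@n,"wt",R0.inv().apply(s['wrist_torque']))
step(M+5*u+43.6*n,R); snap("wrist","w5"); snap("top","t5")
E
```

```text
time_s: 5.32
eef_pos: [442.0, -263.8, 195.4]
ee_rot: [0.507, 0.7, 0.1, -0.493]
force: [-0.1, -0.2, -2.0]
grip_width: 0.343
[-0.093 -0.157 -1.998] Fn -1.592157535290621 wt [-0.023 -0.01  -0.554]
full [0.048 0.    0.002] [ 0.005 -0.002  0.002] frac 1 -> [0.048 0.    0.002] [ 0.005 -0.002  0.002]
```

View pics/w5.png

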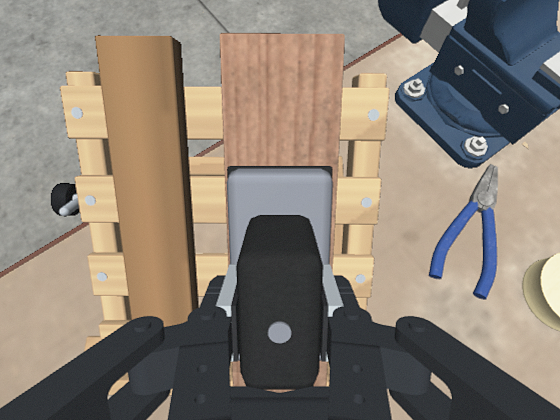

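View pics/t5.png

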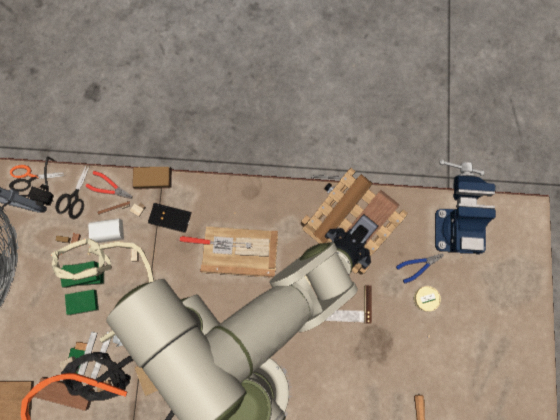

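The meter lies in line with the board and centred across it (board 222–344, meter 228–332, both centred at ~281). Now pressing slowly.

```bash
python3 -m jog '[{"linear":[0.02,0,0.002],"rotation":[0.005,-0.002,0.002],"grip":15},{"linear":[0.035,0,0.002],"rotation":[0.005,-0.002,0.002],"grip":15},{"linear":[0.043,0,0.002],"rotation":[0.005,-0.002,0.002],"grip":15},{"linear":[0.049,0,0.002],"rotation":[0.005,-0.002,0.002],"grip":15},{"linear":[0.053,0,0.002],"rotation":[0.005,-0.002,0.002],"grip":15},{"linear":[0.053,0,0.002],"rotation":[0.005,-0.002,0.002],"grip":15},{"linear":[0.053,0,0.002],"rotation":[0.005,-0.002,0.002],"grip":15}]'
cat > st.py <<'E'
from h import *
u,n,R=board(37.68,-36.2); M=np.array([467,-283,146.4])
s,p0,R0=cur(); print("dFn",s['force']@n+1.6,"Fu",s['force']@u,"wt",R0.inv().apply(s['wrist_torque']),"gap",(p0-M-5*u-43.6*n)@n, "t",s["time_s"])
print("dev deg",np.degrees((R0.inv()*R).as_rotvec()))
step(M+5*u+(43.6-5)*n,R)
E
python3 st.py
```

```text
time_s: 6.0
eef_pos: [449.2, -270.3, 183.8]
ee_rot: [0.507, 0.7, 0.098, -0.493]
force: [0.1, -0.4, -2.7]
grip_width: 0.346
dFn -0.7463632079772067 Fu -1.3962903647500728 wt [ 0.     0.033 -0.546] gap -0.6830191126746032 t 6.0
dev deg [-0.045  0.04  -0.118]
full [ 0.014 -0.002 -0.001] [-0.002  0.001 -0.004] frac 1 -> [ 0.014 -0.002 -0.001] [-0.002  0.001 -0.004]
```

No contact yet; continuing in small steps.

```bash
python3 -m jog '[{"linear":[0.003,0,0],"rotation":[0,0,0],"grip":15},{"linear":[0.006,0,0],"rotation":[0,0,0],"grip":15},{"linear":[0.008,0,0],"rotation":[0,0,0],"grip":15},{"linear":[0.008,0,0],"rotation":[0,0,0],"grip":15}]'; python3 st.py
```

```text
time_s: 6.33
eef_pos: [450.5, -271.2, 182.0]
ee_rot: [0.507, 0.7, 0.098, -0.493]
force: [-3.6, 2.2, 2.3]
grip_width: 0.348
dFn 5.990002983161315 Fu -2.003026016217482 wt [-0.037 -0.085 -0.71 ] gap -2.9955584060176403 t 6.3333
dev deg [-0.039  0.042 -0.133]
full [ 0.007 -0.002 -0.001] [-0.001  0.001 -0.005] frac 1 -> [ 0.007 -0.002 -0.001] [-0.001  0.001 -0.005]
```

```bash
python3 -m jog '[{"linear":[0.003,0,0],"rotation":[0,0,0],"grip":15},{"linear":[0.006,0,0],"rotation":[0,0,0],"grip":15},{"linear":[0.007,0,0],"rotation":[0,0,0],"grip":15},{"linear":[0.007,0,0],"rotation":[0,0,0],"grip":15}]'; python3 st.py; python3 -c "
from h import *
snap('wrist','w6')"
```

```text
time_s: 6.67
eef_pos: [451.5, -272.0, 180.4]
ee_rot: [0.507, 0.7, 0.098, -0.493]
force: [-5.1, 3.5, 3.8]
grip_width: 0.348
dFn 8.42739318100056 Fu -2.578531428174858 wt [-0.035 -0.18  -0.867] gap -5.036320449220686 t 6.6667
dev deg [-0.036  0.039 -0.136]
full [-0.    -0.002 -0.001] [-0.001  0.001 -0.005] frac 1 -> [-0.    -0.002 -0.001] [-0.001  0.001 -0.005]
```

View pics/w6.png

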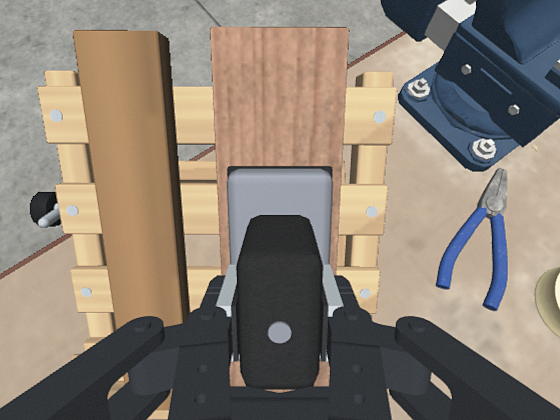

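```bash
python3 -m jog '[{"linear":[0.002,0,0],"rotation":[0,0,0],"grip":15},{"linear":[0.003,0,0],"rotation":[0,0,0],"grip":15},{"linear":[0.003,0,0],"rotation":[0,0,0],"grip":15},{"linear":[0.003,0,0],"rotation":[0,0,0],"grip":15}]'; python3 st.py
```

```text
time_s: 7.05
eef_pos: [451.9, -272.2, 179.8]
ee_rot: [0.507, 0.7, 0.098, -0.493]
force: [-5.6, 3.9, 4.2]
grip_width: 0.344
dFn 9.123136022293188 Fu -2.8150986648533802 wt [ 0.049 -0.202 -0.844] gap -5.774163995032111 t 7.05
dev deg [-0.03   0.04  -0.141]
full [-0.003 -0.002 -0.001] [-0.001  0.001 -0.005] frac 1 -> [-0.003 -0.002 -0.001] [-0.001  0.001 -0.005]
```

```bash
python3 -m jog '[{"linear":[0.0005,0,0],"rotation":[0,0,0],"grip":15},{"linear":[0.0005,0,0],"rotation":[0,0,0],"grip":15},{"linear":[0.0005,0,0],"rotation":[0,0,0],"grip":15},{"linear":[0.0005,0,0],"rotation":[0,0,0],"grip":15},{"linear":[0.0005,0,0],"rotation":[0,0,0],"grip":15},{"linear":[0.0005,0,0],"rotation":[0,0,0],"grip":15},{"linear":[0.0005,0,0],"rotation":[0,0,0],"grip":15},{"linear":[0.0005,0,0],"rotation":[0,0,0],"grip":15},{"linear":[0.0005,0,0],"rotation":[0,0,0],"grip":15},{"linear":[0.0005,0,0],"rotation":[0,0,0],"grip":15},{"linear":[0.0005,0,0],"rotation":[0,0,0],"grip":15},{"linear":[0.0005,0,0],"rotation":[0,0,0],"grip":15},{"linear":[0.0005,0,0],"rotation":[0,0,0],"grip":15},{"linear":[0.0005,0,0],"rotation":[0,0,0],"grip":15},{"linear":[0.0005,0,0],"rotation":[0,0,0],"grip":15},{"linear":[0.0005,0,0],"rotation":[0,0,0],"grip":15},{"linear":[0.0005,0,0],"rotation":[0,0,0],"grip":15},{"linear":[0.0005,0,0],"rotation":[0,0,0],"grip":15},{"linear":[0.0005,0,0],"rotation":[0,0,0],"grip":15},{"linear":[0.0005,0,0],"rotation":[0,0,0],"grip":15}]'; python3 st.py
python3 - <<'E'
from h import *
snap("scene","s7"); p,d,K,T=snap("wrist","w7"); bc,bn=np.load("bp.npy"); P=cloud(d,K,T)
u,n,R=board(37.68,-36.2)
A=P[180:208,235:325].reshape(-1,3); A=A[~np.isnan(A[:,0])]; B=P[50:150,225:335].reshape(-1,3); B=B[~np.isnan(B[:,0])]
for Q,nm in ((A,"housing top"),(B,"board")):
    c=Q.mean(0); k=np.linalg.svd(Q-c)[2][2]; k*=np.sign(k[2]); print(nm,c,k,"along-slope tilt deg",np.degrees(np.arcsin(k@u)),"across",np.degrees(np.arcsin(k@np.cross(n,u))))
    if nm=="board": print("housing top above board", (A.mean(0)-c)@k)
E
python3 -c "
import cv2;a=cv2.imread('pics/w7.png')[20:290,190:370];cv2.imwrite('pics/w7c.png',cv2.resize(a,None,fx=2.2,fy=2.2))"
```

```text
time_s: 8.72
eef_pos: [451.9, -272.2, 179.9]
ee_rot: [0.507, 0.7, 0.098, -0.493]
force: [-6.0, 4.1, 5.3]
grip_width: 0.343
dFn 10.204731392351144 Fu -2.49679855325368 wt [ 0.015 -0.246 -0.883] gap -5.7675917142379625 t 8.7167
dev deg [-0.026  0.04  -0.146]
full [-0.003 -0.002 -0.001] [-0.001  0.001 -0.005] frac 1 -> [-0.003 -0.002 -0.001] [-0.001  0.001 -0.005]
housing top [ 482.988 -294.603  189.647] [-0.479  0.352  0.804] along-slope tilt deg 1.1947675589954383 across 0.08263424762567893
board [ 520.308 -321.95   197.409] [-0.491  0.363  0.792] along-slope tilt deg 0.055423181228684754 across 0.1520981340179139
housing top above board 22.097473913945457
```

View pics/w7c.png

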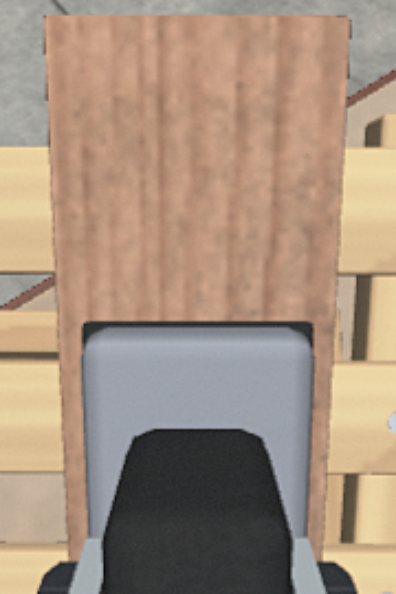

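Run:
```python
from h import *
for nme in ("w3","w4","w5","w6","w7"):
    p,d,K,T=load(nme); C=T[:3,:3]
    P=cloud(d,K,T)[178:212,235:325].reshape(-1,3); P=P[~np.isnan(P[:,0])]
    c=P.mean(0); k=np.linalg.svd(P-c)[2][2]; k=C.T@k; k*=np.sign(k[2]); print(nme,"tilt in camera deg",np.degrees(np.arctan2(k[1],k[2])),np.degrees(np.arctan2(k[0],k[2])),"edge row", [int(np.argmax(np.abs(np.diff(p[150:180,x].astype(int).sum(1))))+150) for x in (250,280,310)])
```

```text
w3 tilt in camera deg -15.327220331256346 -0.08295809614510775 edge row [165, 165, 165]
w4 tilt in camera deg -14.705610542275673 -0.021128345476735165 edge row [165, 165, 165]
w5 tilt in camera deg -14.579283265921404 -0.10067198161560245 edge row [165, 165, 165]
w6 tilt in camera deg -14.540348031337695 -0.127356294351969 edge row [165, 165, 165]
w7 tilt in camera deg -14.91579707691806 -0.02668900691539453 edge row [165, 165, 165]
```

Meter is flat to about half a degree, with the housing top 22 mm off the board (21 would be fully in), so both electrodes are about 5 mm in. Holding on.

```bash
python3 -m jog '[{"linear":[0.0005,0,0],"rotation":[0,0,0],"grip":15},{"linear":[0.0005,0,0],"rotation":[0,0,0],"grip":15},{"linear":[0.0005,0,0],"rotation":[0,0,0],"grip":15},{"linear":[0.0005,0,0],"rotation":[0,0,0],"grip":15},{"linear":[0.0005,0,0],"rotation":[0,0,0],"grip":15},{"linear":[0.0005,0,0],"rotation":[0,0,0],"grip":15},{"linear":[0.0005,0,0],"rotation":[0,0,0],"grip":15},{"linear":[0.0005,0,0],"rotation":[0,0,0],"grip":15},{"linear":[0.0005,0,0],"rotation":[0,0,0],"grip":15},{"linear":[0.0005,0,0],"rotation":[0,0,0],"grip":15},{"linear":[0.0005,0,0],"rotation":[0,0,0],"grip":15},{"linear":[0.0005,0,0],"rotation":[0,0,0],"grip":15},{"linear":[0.0005,0,0],"rotation":[0,0,0],"grip":15},{"linear":[0.0005,0,0],"rotation":[0,0,0],"grip":15},{"linear":[0.0005,0,0],"rotation":[0,0,0],"grip":15},{"linear":[0.0005,0,0],"rotation":[0,0,0],"grip":15},{"linear":[0.0005,0,0],"rotation":[0,0,0],"grip":15},{"linear":[0.0005,0,0],"rotation":[0,0,0],"grip":15}]'; python3 st.py
```

```text
time_s: 10.32
eef_pos: [451.9, -272.2, 179.9]
ee_rot: [0.507, 0.7, 0.098, -0.493]
force: [-6.2, 3.2, 3.9]
grip_width: 0.344
dFn 8.897956285749416 Fu -3.112067765504903 wt [ 0.009 -0.181 -0.892] gap -5.758369900865937 t 10.3167
dev deg [-0.022  0.038 -0.15 ]
full [-0.003 -0.002 -0.001] [-0.001  0.001 -0.005] frac 1 -> [-0.003 -0.002 -0.001] [-0.001  0.001 -0.005]
```

```bash
python3 -m jog '[{"linear":[-0.02,0,0],"rotation":[0,0,0],"grip":15},{"linear":[-0.08,0,0],"rotation":[0,0,0],"grip":15},{"linear":[-0.18,0,0],"rotation":[0,0,0],"grip":15},{"linear":[-0.3,0,0],"rotation":[0,0,0],"grip":15},{"linear":[-0.4,0,0],"rotation":[0,0,0],"grip":15},{"linear":[-0.5,0,0],"rotation":[0,0,0],"grip":15},{"linear":[-0.5,0,0],"rotation":[0,0,0],"grip":15}]'
cat > sb.py <<'E'
from h import *
a=np.radians(79.8); ty=np.array([np.cos(a),np.sin(a),0]); R=tool([0,0,-1],[np.cos(a-np.pi/2),np.sin(a-np.pi/2),0])
B=np.array([487,285,0])
print(cur()[0]['joints'],cur()[1]); step(B-100*ty+[0,0,215],R)
E
python3 sb.py
```

```text
time_s: 10.9
eef_pos: [377.0, -217.4, 303.3]
ee_rot: [0.51, 0.7, 0.095, -0.492]
force: [0.4, -0.6, -1.5]
grip_width: 0.345
[-0.89  -0.298  2.069  0.235  0.732  1.19 ] [ 376.995 -217.359  303.342]
full [-0.111 -0.61  -1.269] [-3.874  1.349 -0.835] frac 0.25815365821537223 -> [-0.029 -0.158 -0.327] [-1.     0.348 -0.216]
```

```bash
python3 -m jog '[{"linear":[-0.02,-0.05,-0.1],"rotation":[-0.2,0.07,-0.04],"grip":15},{"linear":[-0.03,-0.1,-0.2],"rotation":[-0.4,0.14,-0.09],"grip":15},{"linear":[-0.03,-0.15,-0.3],"rotation":[-0.6,0.21,-0.13],"grip":15},{"linear":[-0.03,-0.19,-0.38],"rotation":[-0.8,0.28,-0.17],"grip":15},{"linear":[-0.03,-0.2,-0.42],"rotation":[-1,0.348,-0.216],"grip":15},{"linear":[-0.03,-0.2,-0.42],"rotation":[-1,0.348,-0.216],"grip":15}]'; python3 sb.py
```

```text
time_s: 11.4
eef_pos: [409.6, -83.2, 272.0]
ee_rot: [0.63, 0.584, 0.297, -0.416]
force: [-0.2, -0.3, -1.4]
grip_width: 0.344
[-0.543 -0.254  2.07   0.132  0.802  1.037] [409.577 -83.228 272.049]
full [ 0.099  0.054 -0.934] [-2.862  0.994 -0.618] frac 0.3493499557904141 -> [ 0.034  0.019 -0.326] [-1.     0.347 -0.216]
```

```bash
python3 -m jog '[{"linear":[0,0,-0.1],"rotation":[-0.2,0.07,-0.04],"grip":15},{"linear":[0.01,0,-0.2],"rotation":[-0.4,0.14,-0.09],"grip":15},{"linear":[0.02,0,-0.3],"rotation":[-0.6,0.21,-0.13],"grip":15},{"linear":[0.03,0.01,-0.38],"rotation":[-0.8,0.28,-0.17],"grip":15},{"linear":[0.034,0.019,-0.42],"rotation":[-1,0.347,-0.216],"grip":15},{"linear":[0.034,0.019,-0.42],"rotation":[-1,0.347,-0.216],"grip":15}]'; python3 sb.py
```

```text
time_s: 11.9
eef_pos: [434.6, 39.3, 247.9]
ee_rot: [0.704, 0.427, 0.475, -0.311]
force: [-0.4, -0.2, -2.4]
grip_width: 0.344
[-0.204 -0.097  1.96   0.051  0.915  0.89 ] [434.551  39.338 247.853]
full [ 0.128  0.281 -0.413] [-1.858  0.645 -0.401] frac 0.5382223307856275 -> [ 0.069  0.151 -0.222] [-1.     0.347 -0.216]
```

```bash
python3 -m jog '[{"linear":[0.01,0.03,-0.05],"rotation":[-0.2,0.07,-0.04],"grip":15},{"linear":[0.03,0.06,-0.1],"rotation":[-0.4,0.14,-0.09],"grip":15},{"linear":[0.05,0.1,-0.15],"rotation":[-0.6,0.21,-0.13],"grip":15},{"linear":[0.06,0.13,-0.2],"rotation":[-0.8,0.28,-0.17],"grip":15},{"linear":[0.069,0.151,-0.222],"rotation":[-1,0.347,-0.216],"grip":15},{"linear":[0.069,0.151,-0.222],"rotation":[-1,0.347,-0.216],"grip":15}]'; python3 sb.py
```

```text
time_s: 12.4
eef_pos: [454.3, 118.2, 229.6]
ee_rot: [0.727, 0.239, 0.617, -0.183]
force: [-0.7, 0.4, -1.5]
grip_width: 0.346
[-0.013  0.096  1.781  0.034  1.093  0.583] [454.288 118.19  229.556]
full [ 0.063  0.209 -0.096] [-0.859  0.297 -0.185] frac 1 -> [ 0.063  0.209 -0.096] [-0.859  0.297 -0.185]
```

```bash
python3 -m jog '[{"linear":[0.01,0.05,-0.02],"rotation":[-0.2,0.07,-0.04],"grip":15},{"linear":[0.03,0.1,-0.05],"rotation":[-0.4,0.14,-0.09],"grip":15},{"linear":[0.05,0.15,-0.08],"rotation":[-0.6,0.21,-0.13],"grip":15},{"linear":[0.063,0.209,-0.096],"rotation":[-0.859,0.297,-0.185],"grip":15},{"linear":[0.063,0.209,-0.096],"rotation":[-0.859,0.297,-0.185],"grip":15},{"linear":[0.063,0.209,-0.096],"rotation":[-0.859,0.297,-0.185],"grip":15}]'; python3 sb.py; python3 -c "
from h import *
snap('wrist','w8')"
```

```text
time_s: 12.9
eef_pos: [469.9, 185.7, 214.4]
ee_rot: [0.705, 0.065, 0.704, -0.065]
force: [-0.5, -0.2, -2.2]
grip_width: 0.347
[ 0.144  0.283  1.583 -0.001  1.274  0.328] [469.869 185.744 214.439]
full [-0.002  0.002 -0.002] [-0.011  0.002  0.   ] frac 1 -> [-0.002  0.002 -0.002] [-0.011  0.002  0.   ]
```

View pics/w8.png

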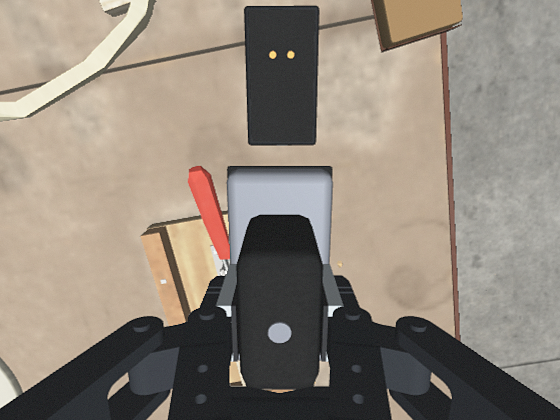

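The whole base is visible, columns 245–319, rows 6–145, contacts at (272,55) and (290,55); it is almost in line with the held meter.

```bash
python3 - <<'E'
from h import *
p,d,K,T=load("w8"); P=cloud(d,K,T)
g=np.zeros(d.shape,np.uint8); g[0:155,225:340]=(p[0:155,225:340].max(2)<75)
cnt,_=cv2.findContours(g,cv2.RETR_EXTERNAL,cv2.CHAIN_APPROX_NONE); k=max(cnt,key=cv2.contourArea); print(cv2.boundingRect(k))
for z in (12,6): print(z,cv2.minAreaRect(np.array([ray(u,v,K,T,z)[:2] for u,v in k[:,0]],np.float32)))
Q=P[20:135,255:310].reshape(-1,3); print("z",np.nanmedian(Q[:,2]))
for v in (20,60,100,135): print(v,[int(p[v,x].max()) for x in range(242,252)],[int(p[v,x].max()) for x in range(312,324)])
print([int(p[v,280].max()) for v in range(0,14)],[int(p[v,280].max()) for v in range(138,152)])
_,p0,R0=cur(); Rm=R0.as_matrix(); print("tool y yaw",np.degrees(np.arctan2(Rm[1,1],Rm[0,1])))
E
python3 -c "
import cv2;a=cv2.imread('pics/w8.png')[0:160,215:350];cv2.imwrite('pics/w8c.png',cv2.resize(a,None,fx=3.6,fy=3.6,interpolation=cv2.INTER_CUBIC)+40)"
```

```text
(244, 6, 76, 139)
12 ((490.1073913574219, 284.5292053222656), (117.10212707519531, 65.36503601074219), 79.5351333618164)
6 ((490.2331848144531, 284.9730224609375), (119.13326263427734, 66.49879455566406), 79.53512573242188)
z 12.967502414040041
20 [198, 178, 90, 36, 55, 56, 48, 56, 59, 55] [55, 51, 56, 62, 62, 44, 62, 141, 191, 179, 179, 175]
60 [183, 188, 183, 125, 26, 52, 56, 51, 54, 52] [56, 52, 58, 65, 45, 65, 149, 203, 193, 188, 192, 185]
100 [197, 200, 202, 211, 189, 25, 49, 61, 64, 54] [54, 60, 64, 45, 66, 155, 209, 198, 192, 192, 197, 194]
135 [184, 189, 193, 189, 200, 179, 20, 48, 58, 62] [59, 65, 50, 35, 140, 221, 208, 207, 206, 202, 205, 207]
[205, 206, 203, 205, 210, 201, 29, 47, 59, 53, 53, 52, 56, 53] [52, 56, 53, 56, 68, 46, 56, 130, 206, 194, 191, 190, 194, 195]
tool y yaw 79.44900535350715
```

View pics/w8c.png

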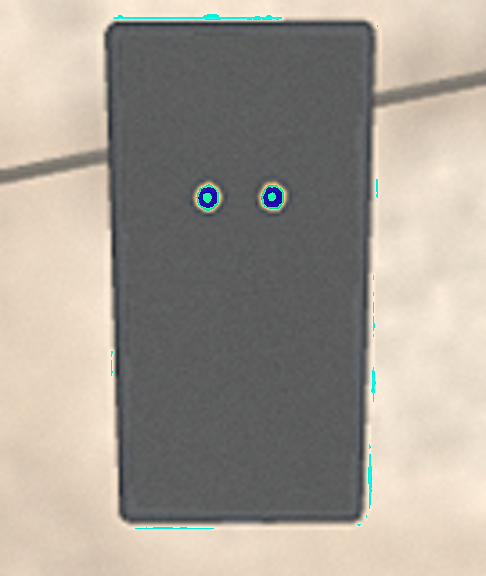

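```bash
cat > sb.py <<'E'
from h import *
a=np.radians(79.5); ty=np.array([np.cos(a),np.sin(a),0]); R=tool([0,0,-1],[np.cos(a-np.pi/2),np.sin(a-np.pi/2),0])
B=np.array([490.1,284.6,12])
s,p0,R0=cur(); print(s['joints'],"f",s['force'],"xyz",p0); e=p0-(B+5*ty); print("height of meter over base by 43.6",p0[2]-55.6,"along",e@ty,"across",e@R.as_matrix()[:,2])
for g in (15,0): step(B+5*ty+[0,0,43.6+g],R)
E
python3 sb.py
```

```text
[ 0.144  0.282  1.584 -0.     1.274  0.328] f [-0.198 -0.141 -2.174] xyz [469.583 185.415 214.725]
height of meter over base by 43.6 159.12545655874692 along -106.26262005821587 across -2.0979900338799027
full [0.48  0.354 0.006] [-0.002  0.003 -0.   ] frac 1 -> [0.48  0.354 0.006] [-0.002  0.003 -0.   ]
full [0.53  0.354 0.006] [-0.002  0.003 -0.   ] frac 1 -> [0.53  0.354 0.006] [-0.002  0.003 -0.   ]
```

```bash
python3 -m jog '[{"linear":[0,0.1,0.002],"rotation":[0,0,0],"grip":15},{"linear":[0.05,0.22,0.004],"rotation":[0,0.003,0],"grip":15},{"linear":[0.12,0.31,0.006],"rotation":[0,0.003,0],"grip":15},{"linear":[0.2,0.354,0.006],"rotation":[0,0.003,0],"grip":15},{"linear":[0.28,0.354,0.006],"rotation":[0,0.003,0],"grip":15},{"linear":[0.36,0.354,0.006],"rotation":[0,0.003,0],"grip":15},{"linear":[0.42,0.354,0.006],"rotation":[0,0.003,0],"grip":15},{"linear":[0.46,0.354,0.006],"rotation":[0,0.003,0],"grip":15},{"linear":[0.48,0.354,0.006],"rotation":[0,0.003,0],"grip":15},{"linear":[0.48,0.354,0.006],"rotation":[0,0.003,0],"grip":15},{"linear":[0.48,0.354,0.006],"rotation":[0,0.003,0],"grip":15}]'; python3 sb.py; python3 -c "
from h import *
snap('wrist','w9');snap('scene','s9')"
python3 -c "
import cv2;a=cv2.imread('pics/s9.png')[230:360,130:310];cv2.imwrite('pics/s9c.png',cv2.resize(a,None,fx=4,fy=4,interpolation=cv2.INTER_CUBIC))"
```

```text
time_s: 13.87
eef_pos: [491.5, 288.8, 71.6]
ee_rot: [0.705, 0.066, 0.703, -0.066]
force: [-0.6, -0.3, -1.1]
grip_width: 0.342
[ 0.326  0.578  1.545 -0.     1.016  0.513] f [-0.567 -0.292 -1.103] xyz [491.542 288.843  71.636]
height of meter over base by 43.6 16.03611537723186 along -0.5653252772838794 across 0.6444693654839068
full [ 0.003  0.002 -0.002] [-0.007  0.003 -0.002] frac 1 -> [ 0.003  0.002 -0.002] [-0.007  0.003 -0.002]
full [ 0.053  0.002 -0.002] [-0.007  0.003 -0.002] frac 1 -> [ 0.053  0.002 -0.002] [-0.007  0.003 -0.002]
```

View pics/w9.png

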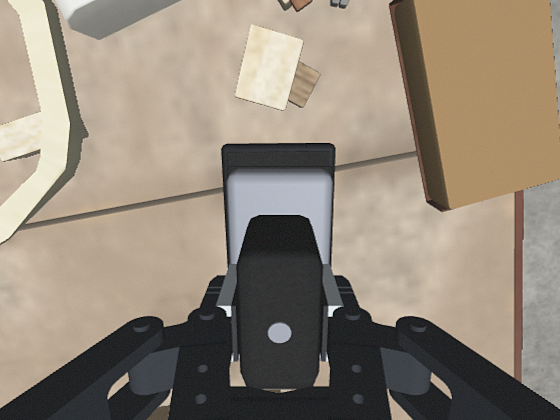

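View pics/s9c.png

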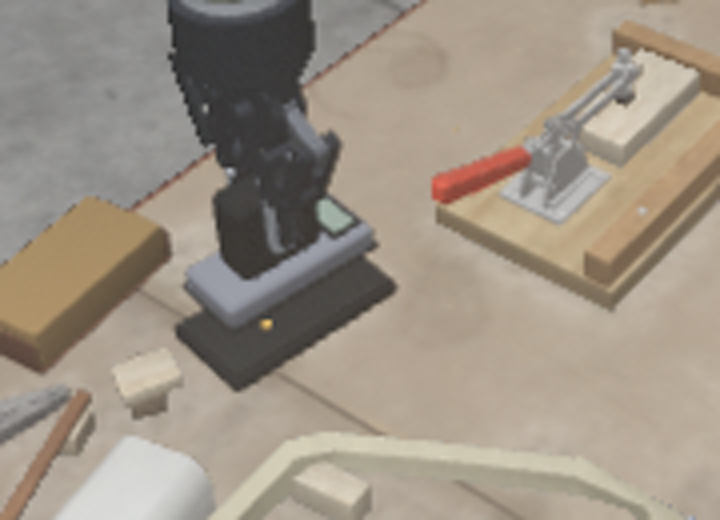

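Run:
```python
from h import *
p,d,K,T=load("w9"); _,p0,R0=cur()
def colr(v): 
    r=p[v].max(1).astype(int); L=[x for x in range(205,245) if r[x]>110]; Rr=[x for x in range(318,350) if r[x]>110]; return max(L)+.5,min(Rr)-.5
for v in (148,154,160,166): 
    l,r=colr(v); a,b=[R0.inv().apply(ray(x,v,K,T,12)-p0) for x in (l,r)]; print(v,l,r,a,b,"mid z",(a+b)[2]/2)
c=p[130:160,280].max(1).astype(int); print(c)
row=130+np.argmax(c<90)-.5; print(row, "far end in tool",R0.inv().apply(ray(279,row,K,T,12)-p0))
x=R0.as_matrix()[:,0]; q=p0+x*16.6; print("meter back edge",R0.inv().apply(ray(280,168,K,T,q[2])-p0))
for uu in (228.5,331.5): print(R0.inv().apply(ray(uu,172,K,T,q[2])-p0))
```

```text
148 221.5 334.5 [ 60.003  52.836 -33.087] [60.14  52.79  30.644] mid z -1.221445454016413
154 220.5 334.5 [ 59.997  49.48  -33.812] [60.136 49.432 30.793] mid z -1.5099171675946685
160 221.5 334.5 [ 59.994  46.091 -33.406] [60.133 46.042 30.942] mid z -1.2319127373377192Traceback (most recent call last):
  File "<stdin>", line 6, in <module>
  File "<stdin>", line 4, in colr
ValueError: min() iterable argument is empty
```

Run:
```python
from h import *
p,d,K,T=load("w9"); _,p0,R0=cur()
c=p[130:175,279].max(1).astype(int); print(c)
for row in (143.5,144.5): print(row, "far end in tool",R0.inv().apply(ray(279,row,K,T,12)-p0))
x=R0.as_matrix()[:,0]; q=p0+x*16.6
for uu,v in ((280,168),(228.5,172),(331.5,172)): print("meter",R0.inv().apply(ray(uu,v,K,T,q[2])-p0))
```

```text
[198 197 202 200 202 202 199 201 200 200 200 204 196  46  28  40  45  48
  54  63  56  55  57  54  54  52  56  56  54  53  51  54  51  52  56  53
  41  53  61  83  85  88 104 120 136]
143.5 far end in tool [60.076 55.309 -0.661]
144.5 far end in tool [60.075 54.756 -0.661]
meter [16.66  48.423 -0.146]
meter [ 16.608  46.627 -23.43 ]
meter [16.709 46.59  23.145]
```

```bash
python3 -m jog '[{"linear":[0.01,0.002,-0.004],"rotation":[-0.006,0.003,0],"grip":15},{"linear":[0.025,0.002,-0.004],"rotation":[-0.006,0.003,0],"grip":15},{"linear":[0.035,0.002,-0.004],"rotation":[-0.006,0.003,0],"grip":15},{"linear":[0.042,0.002,-0.004],"rotation":[-0.006,0.003,0],"grip":15},{"linear":[0.047,0.002,-0.004],"rotation":[-0.006,0.003,0],"grip":15},{"linear":[0.05,0.002,-0.004],"rotation":[-0.006,0.003,0],"grip":15},{"linear":[0.05,0.002,-0.004],"rotation":[-0.006,0.003,0],"grip":15}]'; python3 sb.py
```

```text
time_s: 14.55
eef_pos: [490.6, 290.1, 56.8]
ee_rot: [0.704, 0.065, 0.704, -0.064]
force: [-1.1, -0.3, -1.8]
grip_width: 0.339
[0.328 0.599 1.555 0.001 0.986 0.51 ] f [-1.09  -0.304 -1.789] xyz [490.604 290.081  56.773]
height of meter over base by 43.6 1.1732954326652774 along 0.4812744955139324 across -0.5032022730704413
full [-0.046 -0.002  0.002] [ 0.001  0.001 -0.002] frac 1 -> [-0.046 -0.002  0.002] [ 0.001  0.001 -0.002]
full [ 0.004 -0.002  0.002] [ 0.001  0.001 -0.002] frac 1 -> [ 0.004 -0.002  0.002] [ 0.001  0.001 -0.002]
```

```bash
python3 -m jog '[{"linear":[0.002,-0.001,0],"rotation":[0,0,0],"grip":15},{"linear":[0.004,-0.001,0],"rotation":[0,0,0],"grip":15},{"linear":[0.004,-0.001,0],"rotation":[0,0,0],"grip":15}]'; python3 sb.py
```

```text
time_s: 14.8
eef_pos: [490.6, 289.8, 55.8]
ee_rot: [0.704, 0.065, 0.704, -0.064]
force: [0.4, -0.8, -1.2]
grip_width: 0.345
[0.328 0.6   1.557 0.001 0.984 0.51 ] f [ 0.364 -0.805 -1.227] xyz [490.65  289.805  55.817]
height of meter over base by 43.6 0.2169499005707607 along 0.2179764168504762 across -0.4081335287492715
full [-0.049 -0.001  0.001] [ 0.001  0.001 -0.002] frac 1 -> [-0.049 -0.001  0.001] [ 0.001  0.001 -0.002]
full [ 0.001 -0.001  0.001] [ 0.001  0.001 -0.002] frac 1 -> [ 0.001 -0.001  0.001] [ 0.001  0.001 -0.002]
```

```bash
python3 -m jog '[{"linear":[0.002,0,0],"rotation":[0,0,0],"grip":15},{"linear":[0.003,0,0],"rotation":[0,0,0],"grip":15},{"linear":[0.003,0,0],"rotation":[0,0,0],"grip":15}]'; python3 sb.py
```

```text
time_s: 15.05
eef_pos: [490.7, 289.8, 55.2]
ee_rot: [0.704, 0.065, 0.704, -0.064]
force: [-1.3, -0.6, 3.2]
grip_width: 0.344
[0.328 0.601 1.557 0.001 0.982 0.51 ] f [-1.285 -0.626  3.173] xyz [490.662 289.832  55.17 ]
height of meter over base by 43.6 -0.4297145479929725 along 0.24709786364059852 across -0.40045333076105144
full [-0.051 -0.001  0.001] [ 0.001  0.002 -0.003] frac 1 -> [-0.051 -0.001  0.001] [ 0.001  0.002 -0.003]
full [-0.001 -0.001  0.001] [ 0.001  0.002 -0.003] frac 1 -> [-0.001 -0.001  0.001] [ 0.001  0.002 -0.003]
```

Contact: force rose from about −2 N to +3 N. Opening gently.

```bash
python3 -m jog '[{"linear":[0,0,0],"rotation":[0,0,0],"grip":32},{"linear":[0,0,0],"rotation":[0,0,0],"grip":40},{"linear":[0,0,0],"rotation":[0,0,0],"grip":55},{"linear":[0,0,0],"rotation":[0,0,0],"grip":70},{"linear":[0,0,0],"rotation":[0,0,0],"grip":80},{"linear":[0,0,0],"rotation":[0,0,0],"grip":80},{"linear":[0,0,0],"rotation":[0,0,0],"grip":80}]' 20; python3 sb.py; python3 -c "
from h import *
snap('wrist','w10')"
```

```text
time_s: 15.63
eef_pos: [490.7, 289.8, 55.2]
ee_rot: [0.704, 0.065, 0.704, -0.064]
force: [-0.3, -0.7, 0.2]
grip_width: 0.938
[0.328 0.601 1.557 0.001 0.982 0.51 ] f [-0.288 -0.686  0.204] xyz [490.672 289.827  55.153]
height of meter over base by 43.6 -0.44691164995397514 along 0.24335092943843312 across -0.38995629603169213
full [-0.051 -0.001  0.001] [ 0.001  0.002 -0.002] frac 1 -> [-0.051 -0.001  0.001] [ 0.001  0.002 -0.002]
full [-0.001 -0.001  0.001] [ 0.001  0.002 -0.002] frac 1 -> [-0.001 -0.001  0.001] [ 0.001  0.002 -0.002]
```

View pics/w10.png

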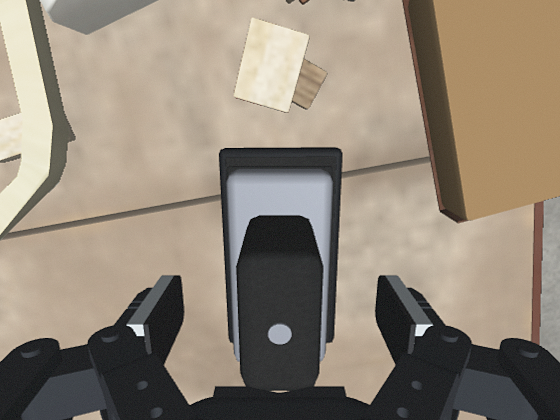

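The meter stands free, centred between the open fingers, with base rim showing on both sides (220–342 round 228–332) and at the far end. Withdrawing straight up.

```bash
python3 -m jog '[{"linear":[-0.05,0,0],"rotation":[0,0,0],"grip":80},{"linear":[-0.12,0,0],"rotation":[0,0,0],"grip":80},{"linear":[-0.22,0,0],"rotation":[0,0,0],"grip":80},{"linear":[-0.32,-0.05,0],"rotation":[0,0,0],"grip":80},{"linear":[-0.42,-0.1,0],"rotation":[0,0,0],"grip":80},{"linear":[-0.5,-0.2,0],"rotation":[0,0,0],"grip":80},{"linear":[-0.55,-0.3,0],"rotation":[0,0,0],"grip":80},{"linear":[-0.55,-0.33,0],"rotation":[0,0,0],"grip":80},{"linear":[-0.55,-0.33,0],"rotation":[0,0,0],"grip":80}]'
python3 - <<'E'
from h import *
p,d,K,T=snap('wrist','w11'); snap('top','t11'); snap('scene','s11')
cv2.imwrite("pics/w11c.png",cv2.resize(p[0:260,160:420],None,fx=2.2,fy=2.2)[:,:,::-1])
p=load('s11')[0]; cv2.imwrite("pics/s11c.png",cv2.resize(p[200:360,130:310],None,fx=3.6,fy=3.6,interpolation=cv2.INTER_CUBIC)[:,:,::-1])
print(cur()[0]['time_s'])
E
```

```text
time_s: 16.43
eef_pos: [472.6, 190.9, 220.7]
ee_rot: [0.705, 0.066, 0.703, -0.065]
force: [0.0, 0.5, 0.4]
grip_width: 0.935
16.5833
```

View pics/w11.png

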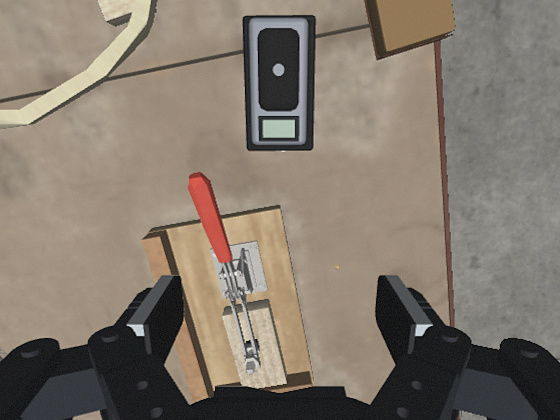

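View pics/s11c.png

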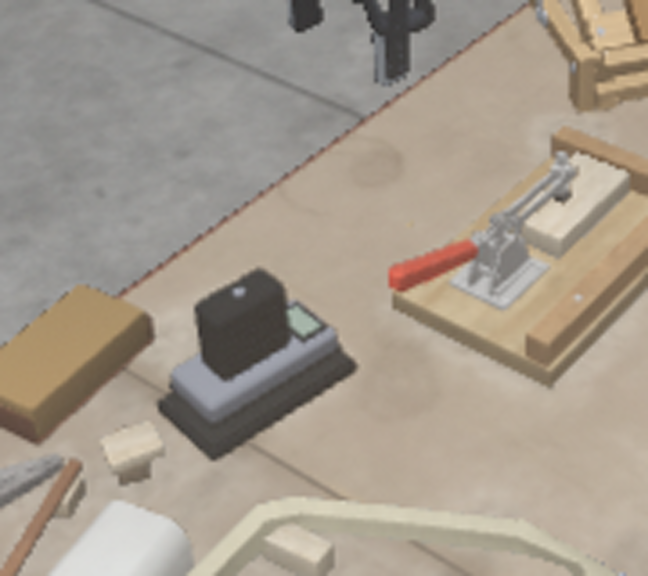

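View pics/t11.png

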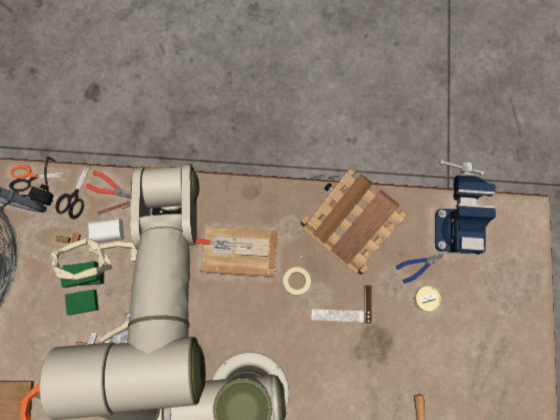

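The meter stands on the base with a dark rim on all four sides (base 244–315 × 15–151, meter 249–311 × 22–143). The block and pliers are unmoved and the robot is clear of everything.

```bash
python3 -m jog '[{"linear":[0,0,0],"rotation":[0,0,0],"grip":80},{"linear":[0,0,0],"rotation":[0,0,0],"grip":80}]'; python3 -c "
from rig import finish_job; print(finish_job())"
```

```text
time_s: 16.75
eef_pos: [472.1, 193.9, 218.1]
ee_rot: [0.703, 0.064, 0.705, -0.064]
force: [-0.6, -0.8, 0.4]
grip_width: 0.937
the job is handed in; nothing more can be done
None
```

I took the meter by its grip and laid it lengthwise on the middle of the wide board. The slope measured about 37.7°. I pressed it on with about 9–10 N and held it still for over 3 s. I then set it down on the charging base, opened the fingers and withdrew; the clock stood at 16.75 s when I handed the job in.

**Pressing:** depth readings put the housing top 22 mm above the board, where 21 mm would be fully in. That means both electrodes were about 5 mm in. The force readings put them 4.5–5 mm in. The meter lay flat to about half a degree, compared with how it looked flat on the bench. A direct fit to the board read about 1.2°, mostly camera bias. The electrode joints themselves cannot be read.

**On the base:** the last pictures show the meter upright and centred, with the base's rim visible on all four sides. The sanding block looked undisturbed in the last wrist and scene views, though the arm hid it from the top camera. The blue pliers were in place in the last top view, and the force on the tool was back to about zero.

**Disagreements:** the cameras differed by 4–6 mm on where the meter and base were. I went by the wrist camera, which matched the sizes given and the computed height of the board's middle (146.4 against 146.5 mm).

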